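# Put the table set back on its coasters

## Task

Put the table set away, each thing standing flat in the middle of the coaster or tray made for it: the wooden pepper mill in the dark wooden coaster, the glass shaker in the small steel coaster, the green-lidded jar in the green tray, and the matchbox in the red tray, lying flat and lined up with it lengthwise. Leave the teal scrubbing brush where it stands.

Things in the scene. Friction and masses are not known exactly. Their poses are not given: they have to be found in the camera images.
- pepper_mill: turned wooden pepper mill, round, 170 mm tall, upright. Largest diameter 58 mm at its foot; waisted; its ball-shaped head, about 49 mm across, spans heights 123 to 159 mm (widest near 140 mm) with a 12 mm steel knob on top to 170 mm. The head does not turn. Its foot is slightly uneven: it may lean by 0.03 rad. Take it by the head. About 0.18 kg. Origin at the centre of its underside, z up
- shaker: small glass shaker with a light grey domed cap, round, 44 mm in diameter at the glass, 90 mm tall, upright; the cap is 34 to 44 mm wide from height 66 mm up. Its foot is slightly uneven: it may lean by 0.04 rad. About 0.1 kg. Origin at the centre of its underside, z up
- snack_jar: glass jar with orange-brown contents, a black-and-orange label and a dark green lid, 107 mm tall, upright; glass body 61 mm along its x axis and 66 mm along its y axis, round lid 60 mm in diameter from height 96 mm up. Grasp it across x, about 60 mm wide, high up (fingers about 85 mm above its underside) so that the gripper clears the lid. About 0.4 kg. Origin at the centre of its underside, z up
- matches: red and brown matchbox with its drawer a little open, lying flat: 35 mm along its x axis, 58 mm along its y axis (the drawer's 5 mm are at the -y end and give no hold), 17 mm high. Grasp it across x near its top: fingers are too thick to go down between it and the rim of its tray. About 20 g. Origin at the centre of its underside, z up
- wood_coaster: round dark wooden coaster with a raised rim and a cork floor, 86 mm outside, 76 mm inside the rim, fixed to the surface. Its floor is 3 mm thick and its rim 5 mm wide and 7 mm high, so the rim stands 4 mm above the floor. Origin at the centre of the underside, z up
- steel_coaster: round steel coaster with a raised rim and a black rubber floor, 72 mm outside, 62 mm inside the rim, fixed to the surface. Its floor is 3 mm thick and its rim 5 mm wide and 7 mm high, so the rim stands 4 mm above the floor. Origin at the centre of the underside, z up
- green_tray: square tray, green all over, with a raised rim, 94 mm outside, 84 mm inside the rim, fixed to the surface. Its floor is 3 mm thick and its rim 5 mm wide and 7 mm high, so the rim stands 4 mm above the floor. Origin at the centre of the underside, z up
- red_tray: oblong tray, red all over, with a raised rim, outside 63 mm along its x axis and 86 mm along its y axis, inside the rim 53 by 76 mm, fixed to the surface. Its floor is 3 mm thick and its rim 5 mm wide and 7 mm high, so the rim stands 4 mm above the floor. Origin at the centre of the underside, z up
- brush: teal scrubbing brush with a bow handle, standing loose on its bristles, 30 mm along x, 85 mm along y, 55 mm high; a bystander, not to be disturbed. Origin at the centre of its underside, z up
Things that resemble listed ones, but are neither listed nor needed, are in the scene too. What is shaped like the pepper_mill but pink or purple is not meant.

How it is judged:
By the outcome, as a careful person would: the job done as asked, in the order asked, and still so for the second after the job is handed in, with the robot touching nothing.
It also fails if it takes over 115 s, if anything falls off the work surface, if the arm or the gripper's body presses on something with over 40 N, if the wrist force passes 120 N, or if a joint passes its speed limit or range.

## Robot

A 7-joint arm with a two-finger parallel gripper is mounted at the origin on a cart in front of the work surface, level with it; the furniture and walls round the work are solid. World frame = base frame: x ahead of the robot, y to its left, z up, the work surface at z = 0. Lengths are in mm, angles in rad, forces in N, time in s.
With the tool pointing down it reaches from about 400 to 875 mm from the base axis. Payload 6.5 kg.
Tool frame: the origin (TCP) lies at the very end of the fingers, on their centre line; the grasp point (between the pads) lies 19 mm behind it; y points along the fingers, z is the direction in which the jaws open and shut, and the axes are right-handed (so a half turn about y gives the same grasp; the last joint's range is limited). The gripper opens to 85 mm and grips with 20 to 120 N. Pads are 22 mm wide; open, the fingers measure 114 mm over their backs; the gripper's body (76 mm by 85 mm) begins 54 mm behind the grasp point. The pads swing forward as they close: fully open they stand 13 mm farther back than shut.
Start: joints at [-1.308, 0.536, -0.004, 1.538, 0.003, 1.067, -0.071], TCP at [209.885, 615.174, 231.29] pointing down, gripper open.
Joint ranges: [-2.7, 2.7], [-0.37, 2.16], [-1.27, 1.26], [0.24, 2.4], [-1.31, 4.45], [0.19, 1.91], [-2.76, 2.76]. Speed limits (rad/s): [2.39, 2.39, 3.14, 3.14, 3.14, 3.14, 3.14].

## Interface

Orientations are given as a unit quaternion [w, x, y, z].
In Python, from rig import * gives the robot as it stands. The module is installed in compiled form; this text tells all that it offers.
- The arm moves only by the tool send_rows, never from a script. Its argument "rows" is a list of rows, each a list of 2 entries, a list of its own where there are three numbers: the shift along the tool's x, y, z each as a share of 0.075 m, from -1 to 1, then the turn, a rotation vector about the tool's x, y, z each as a share of pi/2 rad, from -1 to 1. A call has 1 to 5 rows; each row shifts and turns the commanded pose from where the row before left it, along the tool's axes as they then stand; what a row does not reach is not made up. A row lasts 1/8 s, in which the tool goes at most 62.5 mm and 10.7 degrees, less where a joint would pass 70% of its speed; a pose out of reach is approached as far as the arm can. A call with a number of a shift or a turn outside -1 to 1 is refused whole. A call with a gripper value outside its range is refused whole. "gripper" is the closure, from -1 (fully open) to 1 (shut), so that 0 is half open, set as the call begins (left out, the last holds). The fingers move at their own pace and stop on an object; "grip_force" is the grip in N (left out, the last holds). Time passes only in rows, so rows that do not move let the fingers close. It gives the time, the measured TCP pose, the force and the opening at its end, in the units of the state.
- read_state(): the state, without advancing time (a new reading comes with each control period).
- capture(name): name is "scene" or "top"; returns (picture, depth): 384x512x3 uint8, red, green, blue; 384x512 float32, mm along the optical axis (not along the pixel's ray), 0 where there is no reading.
- get_calibration(name): a dict with "vertical_fov" (degrees; the focal length in pixels is half the picture's height over the tangent of half this angle, whatever the lens; pixels are square), "cx", "cy" (the principal point, pixels), "rvec" (rotation vector, rad) and "tvec" (3), from world to camera coordinates, as OpenCV has them. Camera axes: x right, y down, z forward; pixel columns grow to the right and rows downward; lengths in mm; the calibration is good to about 2 mm. A picture is of the moment at which its call begins. get_calibration takes no time and is no camera call.
- close_job(): hands the job in, once; it reports no verdict.
The state is a dict: "clock": time; "joints": joint angles; "qvel": joint speeds; "joint_torque": joint torques, N m; "position": TCP position; "tcp_rot": TCP orientation; "contact_force": force on the tool from outside, world axes, zero at the start; "ft_torque": the same for the moment, N m; "finger_gap": finger opening in mm.
Only numpy, scipy, OpenCV 4.12 (cv2) and the standard library are available. Lean on these libraries where they do the work, as an engineer would, in place of code of your own. Each camera call takes 0.05 s, during which the arm holds its last target. There are 200 camera calls.

## Working session

There is one attempt and no reset: what is moved stays moved. The work goes in short steps, Python scripts to look and compute and a tool call to move; the robot and the scene stay as the last step left them, time stands still between calls to the robot, and variables do not carry over. Pictures are saved under pics/ and viewed, about 12 in all and at most 16, crops included, and the job is handed in when it is done.

Besides the shell and the picture viewer there is one more tool, called after ">>>" as name([rows], argument=value, ...), one row to a line, values as JSON. send_rows: Moves the arm, as the interface text tells. Its arguments: {"type":"object","properties":{"rows":{"type":"array","items":{"type":"array"}},"gripper":{"type":"number"},"grip_force":{"type":"number"}},"required":["rows"]}

```bash
mkdir -p pics; ls; cat > h.py <<'E'
from rig import *
import numpy as np, cv2
from scipy.spatial.transform import Rotation as R
def cal(n):
    c=get_calibration(n); f=192/np.tan(np.radians(c["vertical_fov"])/2)
    return f,c["cx"],c["cy"],R.from_rotvec(np.ravel(c["rvec"])).as_matrix(),np.ravel(c["tvec"])
def cloud(n,d):
    f,cx,cy,M,t=cal(n); v,u=np.mgrid[:d.shape[0],:d.shape[1]]
    P=np.stack([(u-cx)/f*d,(v-cy)/f*d,d],-1); return (P-t)@M
def onplane(n,u,v,z):
    f,cx,cy,M,t=cal(n); r=M.T@np.array([(u-cx)/f,(v-cy)/f,1]); o=-M.T@t
    return o+r*(z-o[2])/r[2]
def proj(n,p):
    f,cx,cy,M,t=cal(n); q=M@np.array(p,float)+t; return q[0]/q[2]*f+cx,q[1]/q[2]*f+cy
def shot(n,tag,scale=1.5):
    im,d=capture(n); cv2.imwrite(f"pics/{tag}.png",cv2.resize(im[:,:,::-1],None,fx=scale,fy=scale)); np.savez(f"pics/{tag}.npz",im=im,d=d); return im,d
E
python3 - <<'E'
from h import *
for n in ("scene","top"):
    shot(n,n+"0"); print(get_calibration(n)); f,cx,cy,M,t=cal(n); print("cam",-M.T@t)
print(read_state())
E
```

```text
pics
{'vertical_fov': 44.45396324399942, 'cx': 252.30293514478728, 'cy': 187.65663781390546, 'rvec': array([ 0.81015059, -2.24879306,  1.43648054]), 'tvec': array([ 416.26397187,  165.29734518, 1167.04623385])}
cam [-295.62109332 1032.37291472  639.85166459]
{'vertical_fov': 52.261660956443954, 'cx': 258.36010986244827, 'cy': 194.0441155707853, 'rvec': array([ 2.1084896 , -2.14882584,  0.13534491]), 'tvec': array([  51.21516974,  487.43786192, 1181.2808225 ])}
cam [ 300.94678871   10.80582364 1242.96311651]
{'clock': 0.1, 'joints': array([-1.30820678,  0.53711013, -0.00443036,  1.5387572 ,  0.00259421,
        1.06731434, -0.0712031 ]), 'qvel': array([ 0.00222422, -0.00232885,  0.00120908, -0.00122149,  0.00043256,
        0.00168362, -0.00100835]), 'joint_torque': array([ 2.33166189e-03, -5.84568715e+01,  1.05164565e+00, -2.59778774e+01,
        1.26249404e-02,  4.56161375e-03,  1.47236693e-05]), 'position': array([209.71667522, 614.63897068, 230.49467387]), 'tcp_rot': array([-0.69701899,  0.69813391, -0.11575211,  0.11565042]), 'contact_force': array([ 0.47014201, -0.17280291, -0.91752217]), 'ft_torque': array([-0.00025038,  0.02462858, -0.00896719]), 'finger_gap': 85.1229867203217}
```

View pics/scene0.png

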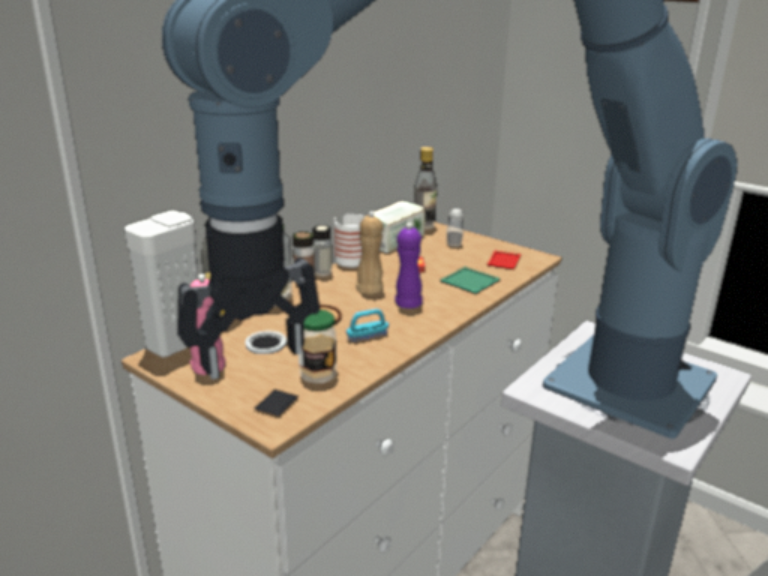

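View pics/top0.png

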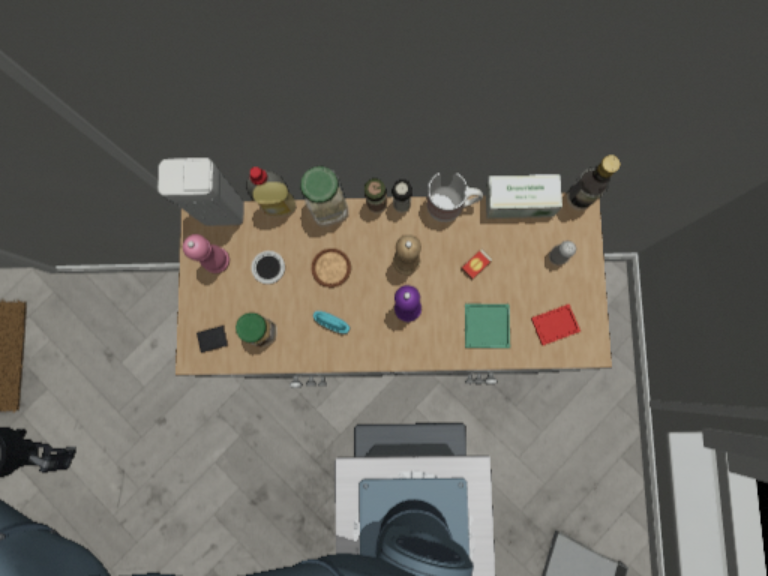

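The top view shows these candidates (viewed pixels):
- **Mill:** wooden at (408,248), purple at (407,300), pink at (205,252). I choose the wooden one.
- **Shaker:** grey cap at (565,250), dark or white caps at (375,190) and (402,192). I choose (565,250), to be confirmed in a crop.
- **Jar:** small labelled one at (255,328), large green-lidded one at (322,190). I choose the small one.
- **Matchbox:** (476,264).
- **Targets:** steel coaster (268,267), wooden coaster (331,267), green tray (487,326), red tray (556,324).

Next I measure these and check the lens.

```bash
python3 - <<'E'
from h import *
a=np.load("pics/top0.npz"); b=np.load("pics/scene0.npz")
P=cloud("top",a["d"]); Q=cloud("scene",b["d"])
for u,v in [(125,240),(180,240),(250,240),(300,180),(390,240),(395,180),(130,190),(140,140)]: print("top",(u,v),P[v,u].round(1), onplane("top",u,v,0).round(1))
for u,v in [(110,250),(180,280),(230,240),(290,200),(345,170),(260,195)]: print("scene",(u,v),Q[v,u].round(1))
# crops
s=b["im"][130:270,90:380]; cv2.imwrite("pics/crop1.png",cv2.resize(s[:,:,::-1],None,fx=2.7,fy=2.7,interpolation=cv2.INTER_CUBIC))
t=a["im"][100:255,110:415]; cv2.imwrite("pics/crop2.png",cv2.resize(t[:,:,::-1],None,fx=2.6,fy=2.6,interpolation=cv2.INTER_CUBIC))
E
```

```text
top (125, 240) [ 3.550e+02  4.708e+02 -3.000e-01] [355.  470.7   0. ]
top (180, 240) [351.8 294.    1.4] [351.9 294.3   0. ]
top (250, 240) [347.9  71.8   1.3] [347.9  71.8   0. ]
top (300, 180) [537.4 -92.1  -0.7] [537.2 -92.    0. ]
top (390, 240) [ 340.2 -367.1   -2.2] [ 340.1 -366.4    0. ]
top (395, 180) [ 529.6 -393.6    4.9] [ 530.5 -395.2    0. ]
top (130, 190) [516.6 460.4  -0.8] [516.4 460.1   0. ]
top (140, 140) [645.2 389.8 125.5] [683.8 432.3   0. ]
scene (110, 250) [ 6.009e+02  4.822e+02 -5.000e-01]
scene (180, 280) [377.1 454.7  -1.1]
scene (230, 240) [405.6 252.9  -1.3]
scene (290, 200) [418.5 -36.    0.7]
scene (345, 170) [ 406.  -352.9    1.6]
scene (260, 195) [513.6  -9.   -2.5]
```

View pics/crop1.png

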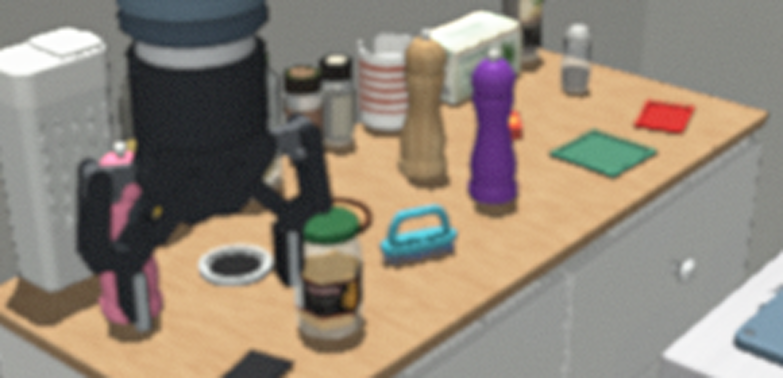

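View pics/crop2.png

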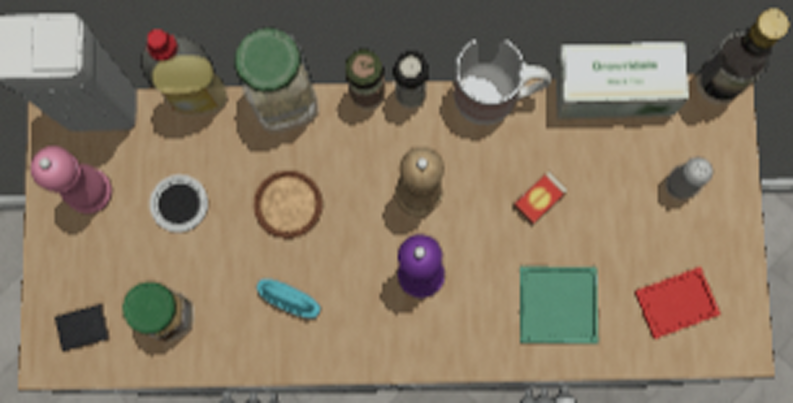

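The crops confirm all the choices. The grey-domed shaker is alone at right (crop2 690,175), and the small labelled jar is at (150,310). The matchbox is at (540,198) with its white drawer end to the upper right.

```bash
cat > meas.py <<'E'
from h import *
def mask(im,lo,hi):
    return cv2.inRange(cv2.cvtColor(im,cv2.COLOR_RGB2HSV),lo,hi)
def blob(m,near):
    cs,_=cv2.findContours(m,cv2.RETR_EXTERNAL,cv2.CHAIN_APPROX_NONE)
    cs=[c for c in cs if cv2.contourArea(c)>15]
    return min(cs,key=lambda c:np.hypot(*(c.reshape(-1,2).mean(0)-near)))
def toplane(n,c,z): return np.array([onplane(n,u,v,z)[:2] for u,v in c.reshape(-1,2)],np.float32)
def rect(n,c,z):
    r=cv2.minAreaRect(toplane(n,c,z)); return np.round(r[0],1),np.round(r[1],1),round(r[2],1)
def circ(n,c,z):
    e=cv2.fitEllipse(toplane(n,c,z)); return np.round(e[0],1),np.round(e[1],1)
E
python3 - <<'E'
from meas import *
a=np.load("pics/top0.npz"); b=np.load("pics/scene0.npz"); im=a["im"]; si=b["im"]
g=mask(im,(60,90,40),(90,255,255)); r1=mask(im,(0,170,80),(6,255,255))|mask(im,(172,170,80),(179,255,255))
print("green top",rect("top",blob(g,(325,217)),6)); print("red top",rect("top",blob(r1,(371,216)),6))
gs=mask(si,(60,90,40),(90,255,255)); rs=mask(si,(0,170,80),(6,255,255))|mask(si,(172,170,80),(179,255,255))
print("green scene",rect("scene",blob(gs,(313,187)),6)); print("red scene",rect("scene",blob(rs,(336,173)),6))
# coasters
wd=mask(im,(0,60,20),(20,255,125)); c=blob(wd,(220.7,178)); print("wood",cv2.boundingRect(c),circ("top",c,6))
st=cv2.inRange(cv2.cvtColor(im,cv2.COLOR_RGB2HSV),(0,0,100),(179,60,255)); c=blob(st,(178.5,178)); print("steel",cv2.boundingRect(c),circ("top",c,6))
bl=mask(im,(0,0,0),(179,255,60)); c=blob(bl,(178.5,178)); print("steel floor",cv2.boundingRect(c),circ("top",c,3))
st=cv2.inRange(cv2.cvtColor(si,cv2.COLOR_RGB2HSV),(0,0,120),(179,60,255)); c=blob(st,(177,228)); print("steel scene",cv2.boundingRect(c),circ("scene",c,6))
mb=r1|mask(im,(5,120,100),(30,255,255))&0
c=blob(r1,(317,176)); print("match red",rect("top",c,17))
ht=cv2.boundingRect(c); print(ht)
P=cloud("top",a["d"]); Q=cloud("scene",b["d"])
for nm,(u,v),zr in [("mill",(272,163),(118,175)),("purple",(271,200),(118,175)),("shaker",(376,166),(60,95)),("jar",(168,218),(95,112)),("pink",(131,166),(118,175)),("brush",(221,215),(30,60)),("match",(317,176),(13,22))]:
    c0=onplane("top",u,v,zr[1]-10)
    for n,C in (("top",P),("scene",Q)):
        d=C.reshape(-1,3); s=d[(np.hypot(d[:,0]-c0[0],d[:,1]-c0[1])<50)&(d[:,2]>zr[0])&(d[:,2]<zr[1])]
        if len(s): print(nm,n,len(s),s.min(0).round(),s.max(0).round(),((s.min(0)+s.max(0))/2).round(1))
E
```

```text
green top (array([ 416.2, -163.3]), array([88.4, 89.4]), 87.9)
red top (array([ 416.2, -306.7]), array([58.5, 83.7]), 19.6)
green scene (array([ 412. , -154.8]), array([84.7, 85.6]), 88.2)
red scene (array([ 413.1, -299.4]), array([57.2, 82.7]), 18.7)
wood (208, 166, 26, 26) (array([547.5, 164.8]), array([82.1, 83.3]))
steel (167, 167, 23, 23) (array([552.5, 301.6]), array([72.1, 72.4]))
steel floor (171, 171, 15, 15) (array([552.8, 301.8]), array([45.4, 46.4]))
steel scene (163, 220, 29, 16) (array([548.9, 306.1]), array([73.3, 80.2]))
match red (array([ 534.7, -133.4]), array([27.1, 13.7]), 42.6)
(310, 175, 9, 9)
mill top 246 [533. -25. 118.] [581.  22. 170.] [556.6  -1.3 144.3]
mill scene 231 [531. -13. 118.] [578.  29. 168.] [554.3   8.3 143.3]
purple top 243 [434. -19. 118.] [484.  26. 172.] [458.9   3.5 145.1]
purple scene 254 [434. -10. 118.] [482.  33. 171.] [458.   11.6 144.4]
shaker top 118 [ 544. -336.   61.] [ 575. -305.   92.] [ 559.4 -320.4   76.3]
shaker scene 81 [ 544. -332.   60.] [ 578. -298.   90.] [ 560.8 -314.9   75.3]
jar top 327 [383. 280.  97.] [439. 340. 112.] [411.1 310.  104.2]
jar scene 232 [382. 284.  95.] [426. 343. 108.] [404.5 313.8 101.6]
pink top 260 [543. 387. 118.] [589. 436. 172.] [565.9 411.3 144.9]
pink scene 97 [543. 402. 119.] [580. 433. 170.] [561.3 417.5 144.1]
brush top 70 [412. 132.  32.] [444. 190.  58.] [428.  160.7  44.9]
brush scene 105 [411. 137.  30.] [446. 195.  56.] [428.2 166.3  43.1]
match top 186 [ 517. -177.   13.] [ 575. -116.   22.] [ 545.8 -146.6   17.4]
match scene 25 [ 516. -172.   14.] [ 552. -123.   18.] [ 534.  -147.4   16.1]
```

The two views disagree by about 3–4 mm in x and 5–8 mm in y, which looks systematic. I'll move over the mill and use the known fingertip position to calibrate both views.

```bash
cat > plan.py <<'E'
from h import *
import sys
def plan(target,zdir=None):
    """shift in tool units (from measured pose), turn about tool y in units to bring tool z along horizontal zdir (or its opposite)"""
    s=read_state(); T=R.from_quat(np.roll(s["tcp_rot"],-1)).as_matrix(); p=s["position"]
    if target is not None: print("shift units",((T.T@(np.array(target)-p))/75).round(3))
    D=np.cross([0,0,0],[0,0,0]); print("pos",p.round(1),"x",T[:,0].round(3),"y",T[:,1].round(3),"z",T[:,2].round(3),"F",s["contact_force"].round(1),"gap",round(s["finger_gap"],1),"t",round(s["clock"],2))
    if zdir is not None:
        d=np.array([*zdir,0],float); d/=np.linalg.norm(d); q=T.T@d; ang=np.arctan2(q[0],q[2])
        print("turn y units",round(ang/(np.pi/2),3),"or",round((ang-np.sign(ang)*np.pi)/(np.pi/2),3),"deg",round(np.degrees(ang),1), "q7",s["joints"][6].round(2))
        # shift needed in world mm as well
    if target is not None: print("world delta",(np.array(target)-p).round(1))
E
python3 -c "
from plan import *
plan((555,4,290),(0,1))"
```

```text
shift units [ 6.986 -0.783 -6.221]
pos [209.7 614.6 230.5] x [ 0.946 -0.323  0.   ] y [-0.    -0.002 -1.   ] z [ 0.323  0.946 -0.002] F [ 0.5 -0.2 -0.9] gap 85.1 t 0.1
turn y units -0.209 or 1.791 deg -18.8 q7 -0.07
world delta [ 345.3 -610.6   59.5]
```

>>> send_rows([
  [[0, -0.4, 0], [0, -0.105, 0]],
  [[0, -0.4, 0], [0, -0.105, 0]],
  [[0.4, 0, -0.68], [0, 0, 0]],
  [[0.4, 0, -0.68], [0, 0, 0]],
  [[0.4, 0, -0.68], [0, 0, 0]],
], gripper=-1)

```text
clock: 0.72
position: [300.8, 460.3, 290.9]
tcp_rot: [-0.707, 0.707, 0.0, -0.0]
contact_force: [0.8, -0.0, -0.4]
finger_gap: 85.2
```

>>> send_rows([
  [[0.38, 0, -0.68], [0, 0, 0]],
  [[0.38, 0, -0.68], [0, 0, 0]],
  [[0.38, 0, -0.68], [0, 0, 0]],
  [[0.38, 0, -0.68], [0, 0, 0]],
  [[0.38, 0, -0.68], [0, 0, 0]],
])

```text
clock: 1.35
position: [443.3, 205.6, 291.2]
tcp_rot: [0.707, -0.707, -0.0, 0.0]
contact_force: [1.0, 0.6, 0.3]
finger_gap: 85.1
```

>>> send_rows([
  [[0.38, 0, -0.68], [0, 0, 0]],
  [[0.38, 0, -0.68], [0, 0, 0]],
  [[0.38, 0, -0.68], [0, 0, 0]],
  [[0.38, 0, -0.68], [0, 0, 0]],
  [[0, 0, 0], [0, 0, 0]],
])

```text
clock: 1.98
position: [558.0, -2.1, 291.0]
tcp_rot: [-0.706, 0.708, -0.002, 0.003]
contact_force: [-0.1, 1.1, 0.4]
finger_gap: 85.7
```

```bash
python3 - <<'E'
from plan import *
plan((555,4,290),(0,1))
s=read_state()["position"]
for n in("top","scene"):
    shot(n,n+"1"); print(n,proj(n,s),proj(n,s+[0,45,0]),proj(n,s-[0,45,0]))
a=cv2.imread("pics/top1.png");b=cv2.imread("pics/scene1.png")
A=cv2.resize(a[150:420,270:570],(600,540));B=b[100:400,150:650]
cv2.imwrite("pics/c3.png",A); cv2.imwrite("pics/c4.png",B)
E
```

```text
shift units [-0.041  0.013  0.081]
pos [558.   -2.1 291. ] x [ 1.    -0.007  0.   ] y [ 0.    -0.003 -1.   ] z [ 0.007  1.    -0.003] F [-0.1  1.1  0.4] gap 85.7 t 1.98
turn y units -0.005 or 1.995 deg -0.4 q7 1.57
world delta [-3.   6.1 -1. ]
top (np.float64(272.6299066040734), np.float64(150.69229518283834)) (np.float64(254.66329712366442), np.float64(151.1187728776025)) (np.float64(290.63875008927175), np.float64(150.26481496942853))
scene (np.float64(248.35815149087003), np.float64(100.42640845071378)) (np.float64(238.2214091212758), np.float64(103.46480764527006)) (np.float64(258.0337450842727), np.float64(97.52623453791605))
```

View pics/c3.png

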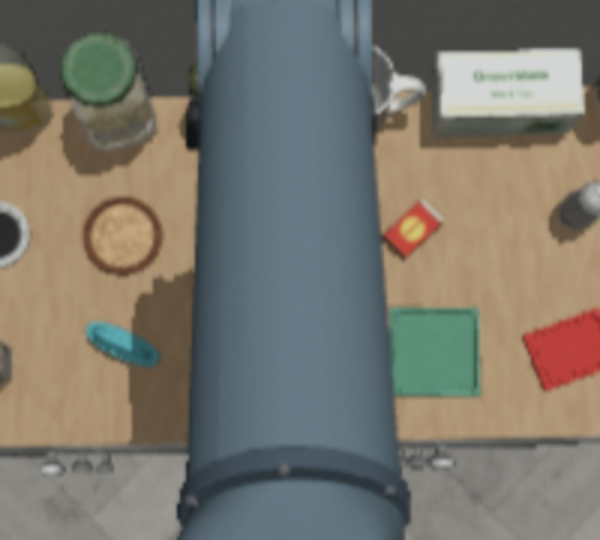

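View pics/c4.png

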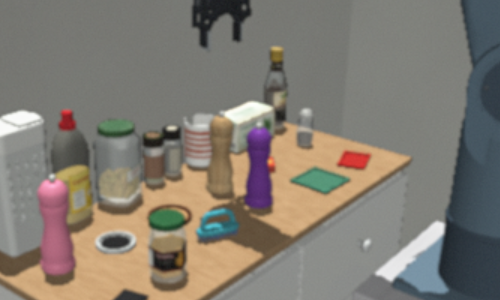

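The scene crop shows the fingertips at about (207,46) and (240,41), roughly where they were predicted. In the top view the arm hides the mill. I'll quantify the camera bias from the depth on the gripper.

```bash
python3 - <<'E'
from meas import *
b=np.load("pics/scene1.npz"); Q=cloud("scene",b["d"]).reshape(-1,3)
s=Q[(abs(Q[:,0]-558)<90)&(abs(Q[:,1])<90)&(Q[:,2]>240)&(Q[:,2]<420)]
for lo,hi in((285,297),(297,310),(310,325),(325,345),(345,360),(360,380),(380,410)):
    w=s[(s[:,2]>lo)&(s[:,2]<hi)]
    if len(w): print(lo,len(w),np.percentile(w,[2,50,98],axis=0).round().tolist())
def top_fit(C,c0,zr,r=60):
    return C[(np.hypot(C[:,0]-c0[0],C[:,1]-c0[1])<r)&(C[:,2]>zr[0])&(C[:,2]<zr[1])]
from scipy.optimize import least_squares
T=cloud("top",np.load("pics/top0.npz")["d"]).reshape(-1,3)
def fit(w,rad=None):
    f=lambda p:np.hypot(w[:,0]-p[0],w[:,1]-p[1])-(rad or p[2])
    return least_squares(f,[*w[:,:2].mean(0)+[8,-8],25],loss="soft_l1").x.round(1)
for nm,c0,zr,rad in [("mill head",(556,3),(134,146),24.3),("mill foot",(556,3),(4,20),None),("purple head",(459,7),(134,146),24.3),("purple foot",(459,7),(4,20),None),("jar lid",(408,312),(97,106),30),("jar body",(408,312),(10,80),None),("shaker cap",(560,-317),(66,80),None),("shaker",(560,-317),(10,60),22),("pink head",(564,414),(134,146),24.3)]:
    for n,C in(("scene",Q),("top",T)):
        w=top_fit(C,c0,zr); 
        if len(w)>8: print(nm,n,len(w),fit(w,rad))
w=top_fit(T,(556,3),(164,172),15);print("knob top",w.mean(0).round(1));w=top_fit(Q,(556,3),(160,172),15);print("knob scene",w.mean(0).round(1))
E
```

```text
297 27 [[546.0, -48.0, 304.0], [552.0, -39.0, 307.0], [568.0, 55.0, 310.0]]
310 76 [[545.0, -48.0, 310.0], [553.0, 49.0, 318.0], [567.0, 59.0, 325.0]]
325 105 [[545.0, -49.0, 325.0], [552.0, 48.0, 335.0], [567.0, 61.0, 345.0]]
345 135 [[543.0, -71.0, 346.0], [548.0, 43.0, 354.0], [568.0, 78.0, 360.0]]
360 255 [[539.0, -67.0, 361.0], [547.0, 29.0, 370.0], [570.0, 76.0, 380.0]]
380 418 [[537.0, -64.0, 381.0], [547.0, 21.0, 396.0], [567.0, 73.0, 409.0]]
mill head scene 68 [ 5.582e+02 -5.000e-01  2.500e+01]
mill head top 46 [557.4  -1.   25. ]
mill foot scene 97 [559.2   4.3  27.2]
mill foot top 65 [569.7  -0.9  38.7]
purple head scene 70 [460.1   4.4  25. ]
purple head top 44 [459.2   3.2  25. ]
purple foot scene 104 [456.4   3.   26.9]
purple foot top 71 [473.2   2.9  44.3]
jar lid scene 218 [414.1 310.9  25. ]
jar lid top 177 [403.9 307.6  25. ]
jar body scene 641 [413.8 311.6  30.3]
jar body top 113 [411.9 310.8  30. ]
shaker cap scene 34 [ 559.7 -318.    14. ]
shaker cap top 24 [ 560.5 -322.1   16.1]
shaker scene 151 [ 563.6 -321.8   25. ]
shaker top 93 [ 562.1 -323.7   25. ]
pink head scene 108 [569.2 413.7  25. ]
pink head top 53 [567.6 412.4  25. ]
knob top [555.6  -1.2 168.3]
knob scene [555.8   2.4 165.7]
```

>>> send_rows([
  [[0, 0.6, 0.01], [0, 0, 0]],
  [[0, 0.6, 0.01], [0, 0, 0]],
  [[0, 0.6, 0], [0, 0, 0]],
  [[0, 0.4, 0], [0, 0, 0]],
  [[0, 0.1, 0], [0, 0, 0]],
])

```text
clock: 2.7
position: [555.1, 7.0, 117.0]
tcp_rot: [0.707, -0.707, 0.0, 0.003]
contact_force: [-0.2, 0.2, -0.0]
finger_gap: 85.2
```

>>> send_rows([
  [[0, 0, 0], [0, 0, 0]],
  [[0, 0, 0], [0, 0, 0]],
  [[0, 0, 0], [0, 0, 0]],
  [[0, 0, 0], [0, 0, 0]],
  [[0, 0, 0], [0, 0, 0]],
], gripper=1, grip_force=40)

```text
clock: 3.32
position: [558.5, 5.4, 120.7]
tcp_rot: [0.707, -0.707, -0.002, -0.001]
contact_force: [-0.0, -0.1, 7.1]
finger_gap: 46.9
```

```bash
python3 - <<'E'
from plan import *
plan((548,165,291),(0,1)); print(read_state()["ft_torque"])
im,d=shot("scene","scene2"); b=cv2.imread("pics/scene2.png"); cv2.imwrite("pics/c5.png",cv2.resize(b[130:400,200:560],(720,540)))
E
```

```text
shift units [-0.13 -2.27  2.13]
pos [558.5   5.4 120.7] x [1.    0.001 0.003] y [ 0.003  0.001 -1.   ] z [-0.001  1.     0.001] F [-0.  -0.1  7.1] gap 46.9 t 3.33
turn y units 0.001 or -1.999 deg 0.1 q7 1.63
world delta [-10.5 159.6 170.3]
[0.18567047 0.1264685  0.00490932]
```

View pics/c5.png

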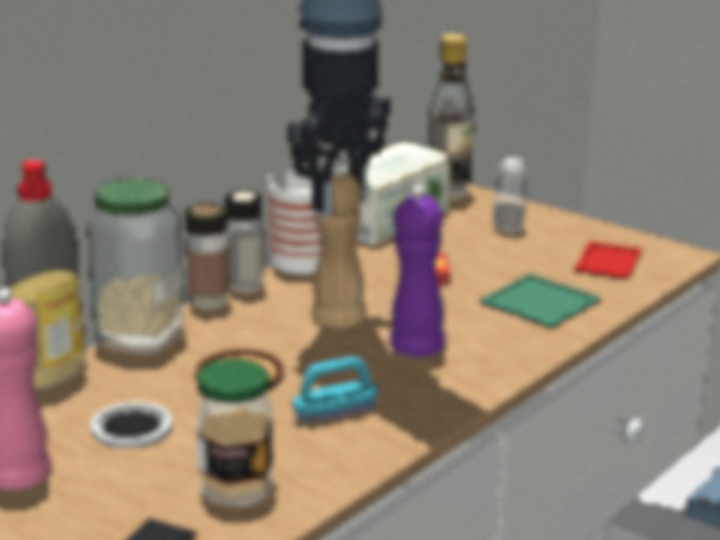

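The mill is held by its head at crop (342,190). I'll lift a little, carry it to the coaster and measure its foot there.

>>> send_rows([
  [[0, -0.2, 0], [0, 0, 0]],
  [[0, -0.3, 0], [0, 0, 0]],
  [[0, -0.3, 0], [0, 0, 0]],
  [[0, 0, 0.2], [0, 0, 0]],
  [[-0.03, 0, 0.4], [0, 0, 0]],
])

```text
clock: 4.0
position: [554.5, 50.3, 178.8]
tcp_rot: [-0.707, 0.707, -0.0, 0.0]
contact_force: [0.9, 0.3, -2.0]
finger_gap: 46.9
```

>>> send_rows([
  [[-0.03, 0, 0.5], [0, 0, 0]],
  [[-0.03, 0, 0.5], [0, 0, 0]],
  [[-0.03, 0, 0.4], [0, 0, 0]],
  [[0, 0, 0.13], [0, 0, 0]],
  [[0, 0, 0], [0, 0, 0]],
])

```text
clock: 4.62
position: [547.5, 165.0, 178.4]
tcp_rot: [-0.707, 0.707, 0.001, -0.001]
contact_force: [-0.4, 0.4, -1.1]
finger_gap: 47.0
```

>>> send_rows([
  [[0, 0, 0], [0, 0, 0]],
  [[0, 0, 0], [0, 0, 0]],
  [[0, 0, 0], [0, 0, 0]],
])

```text
clock: 5.0
position: [548.1, 164.0, 178.9]
tcp_rot: [-0.707, 0.707, -0.0, 0.0]
contact_force: [-1.1, 0.9, -2.2]
finger_gap: 46.7
```

```bash
python3 - <<'E'
from plan import *
from scipy.optimize import least_squares
plan((548,165,150),(0,1)); print(read_state()["ft_torque"])
im,d=shot("scene","scene3"); im2,d2=shot("top","top3"); s=read_state(); print(s["position"].round(1))
Q=cloud("scene",d).reshape(-1,3); T=cloud("top",d2).reshape(-1,3)
for n,C in(("scene",Q),("top",T)):
  for lo in range(40,200,12):
    w=C[(np.hypot(C[:,0]-548,C[:,1]-165)<55)&(C[:,2]>lo)&(C[:,2]<lo+12)]
    if len(w)>10:
        r=least_squares(lambda p:np.hypot(w[:,0]-p[0],w[:,1]-p[1])-p[2],[*w[:,:2].mean(0)+[8,-8],25],loss="soft_l1").x
        print(n,lo,len(w),r.round(1),np.percentile(w,[3,97],axis=0)[:,:2].round().tolist())
a=cv2.imread("pics/top3.png");b=cv2.imread("pics/scene3.png")
cv2.imwrite("pics/c6.png",np.hstack([cv2.resize(a[180:360,230:430],(400,360)),cv2.resize(b[150:350,200:400],(360,360))]))
E
```

```text
shift units [-0.001  0.385  0.014]
pos [548.1 164.  178.9] x [ 1. -0.  0.] y [ 0. -0. -1.] z [ 0.  1. -0.] F [-1.1  0.9 -2.2] gap 46.7 t 5.0
turn y units -0.0 or 2.0 deg -0.0 q7 1.31
world delta [ -0.1   1.  -28.9]
[-0.05683718  0.05425548 -0.01283314]
[548.  164.4 178.9]
scene 52 35 [550.6 161.   29.1] [[520.0, 153.0], [560.0, 191.0]]
scene 64 92 [549.8 162.4  27.3] [[521.0, 147.0], [566.0, 191.0]]
scene 76 66 [550.9 161.1  26.8] [[522.0, 152.0], [558.0, 189.0]]
scene 88 75 [549.7 162.4  26.4] [[522.0, 151.0], [559.0, 190.0]]
scene 100 84 [549.2 163.7  24.1] [[524.0, 148.0], [559.0, 189.0]]
scene 112 73 [549.3 163.9  21.1] [[526.0, 153.0], [561.0, 186.0]]
scene 124 62 [549.2 163.6  18.8] [[529.0, 153.0], [554.0, 185.0]]
scene 136 52 [550.4 163.7  17.6] [[530.0, 156.0], [556.0, 183.0]]
scene 148 54 [550.  163.3  19.7] [[530.0, 157.0], [559.0, 184.0]]
scene 160 56 [549.7 164.3  21.8] [[527.0, 158.0], [560.0, 187.0]]
scene 172 71 [552.  163.6  24.6] [[526.0, 149.0], [558.0, 194.0]]
scene 184 84 [570.3 163.3  42.7] [[526.0, 135.0], [551.0, 201.0]]
scene 196 102 [569.8 164.9  40.8] [[526.0, 137.0], [553.0, 203.0]]
top 64 25 [-189776.9 -426910.2  467536.6] [[522.0, 133.0], [561.0, 152.0]]
top 100 21 [-112762.1 -285837.8  307604.4] [[527.0, 136.0], [555.0, 149.0]]
top 112 18 [ -71111.8 -171269.1  185784.5] [[530.0, 137.0], [551.0, 149.0]]
```

View pics/c6.png

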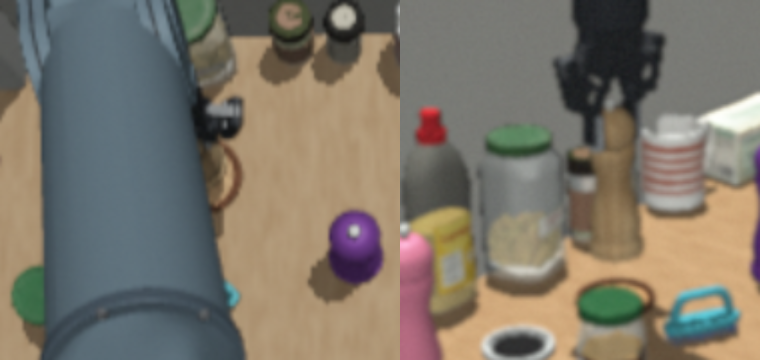

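```bash
python3 - <<'E'
from meas import *
b=np.load("pics/scene1.npz"); Q=cloud("scene",b["d"]); si=b["im"]; a=np.load("pics/top0.npz"); P=cloud("top",a["d"]); im=a["im"]
def rep(n,nm,c,C,z):
    m=np.zeros(C.shape[:2],np.uint8); cv2.drawContours(m,[c],-1,1,-1); w=C[m>0]; w=w[abs(w[:,2]-5)<25]
    r=cv2.minAreaRect(w[:,:2].astype(np.float32)); print(n,nm,len(w),"depth rect",np.round(r[0],1),np.round(r[1],1),"mean",w.mean(0).round(1),"plane",rect(n,c,z)[:2])
red=lambda i:mask(i,(0,170,80),(6,255,255))|mask(i,(172,170,80),(179,255,255))
gr=lambda i:mask(i,(60,90,40),(90,255,255)); st=lambda i:mask(i,(0,0,120),(179,60,255))
rep("scene","green",blob(gr(si),(313,187)),Q,5); rep("scene","red",blob(red(si),(336,173)),Q,5); rep("scene","steel",blob(st(si),(177,228)),Q,5)
rep("top","green",blob(gr(im),(325,217)),P,5); rep("top","red",blob(red(im),(371,216)),P,5); rep("top","steel",blob(st(im),(178.5,178)),P,5)
c=blob(mask(im,(0,60,20),(20,255,125)),(220.7,178)); rep("top","wood",c,P,5)
# wood coaster in scene: visible dark rim
w=mask(si,(0,70,20),(12,255,130)); ys,xs=np.nonzero(w[190:225,195:240]); print(len(xs),xs.min()+195,xs.max()+195,ys.min()+190,ys.max()+190)
p=np.array([Q[y+190,x+195] for y,x in zip(ys,xs)]); p=p[(abs(p[:,2]-5)<10)]; print(len(p),p.min(0).round(),p.max(0).round())
br=lambda i:mask(i,(88,120,60),(104,255,255))
rep("top","brush",blob(br(im),(221,215)),P,5)
E
```

```text
scene green 302 depth rect [ 414.9 -158.6] [94.4 92.1] mean [ 414.7 -159.3    3.2] plane (array([ 413.1, -156.7]), array([84.8, 85.7]))
scene red 162 depth rect [ 414.5 -303.8] [57.4 91.1] mean [ 415.  -303.5    3.5] plane (array([ 414.1, -301.3]), array([57.3, 83.4]))
scene steel 347 depth rect [557.9 299.5] [72.  88.4] mean [552.3 304.1   3.2] plane (array([551.8, 304.8]), array([73. , 80.5]))
top green 791 depth rect [ 416.  -163.4] [89.6 89.3] mean [ 417.9 -163.4    3.6] plane (array([ 416.3, -163.5]), array([88.5, 89.4]))
top red 490 depth rect [ 416.  -306.2] [58.5 83.7] mean [ 415.9 -307.1    4. ] plane (array([ 416.3, -306.9]), array([58.6, 83.7]))
top steel 410 depth rect [553.7 301.2] [75.9 73. ] mean [553.1 302.2   3.3] plane (array([553.4, 301. ]), array([71., 73.]))
top wood 539 depth rect [547.3 164.7] [82.9 83.3] mean [547.8 165.1   3.5] plane (array([547.2, 164.4]), array([81.2, 82.6]))
16 202 226 204 213
16 [506. 127.   1.] [584. 176.   8.]
top brush 93 depth rect [429.  163.5] [77.3 23.8] mean [428.7 163.8  21.5] plane (array([430.5, 165.3]), array([77.8, 24.2]))
```

>>> send_rows([
  [[-0.01, 0.3, 0.03], [0, 0, 0]],
  [[0, 0.3, 0], [0, 0, 0]],
  [[0, 0.08, 0], [0, 0, 0]],
  [[0, 0.03, 0], [0, 0, 0]],
  [[0, 0, 0], [0, 0, 0]],
])

```text
clock: 5.72
position: [547.7, 167.1, 126.2]
tcp_rot: [0.707, -0.707, -0.001, -0.0]
contact_force: [0.0, 0.5, -1.8]
finger_gap: 46.8
```

>>> send_rows([
  [[0, 0.02, 0], [0, 0, 0]],
  [[0, 0, 0], [0, 0, 0]],
  [[0, 0, 0], [0, 0, 0]],
])

```text
clock: 6.1
position: [547.2, 167.1, 124.3]
tcp_rot: [0.707, -0.707, -0.001, 0.0]
contact_force: [-0.3, 0.0, -1.3]
finger_gap: 46.9
```

>>> send_rows([
  [[0, 0.02, 0], [0, 0, 0]],
  [[0, 0, 0], [0, 0, 0]],
])

```text
clock: 6.35
position: [548.2, 167.2, 123.7]
tcp_rot: [0.707, -0.707, -0.001, -0.0]
contact_force: [-1.1, -0.9, 7.2]
finger_gap: 46.7
```

```bash
python3 - <<'E'
from plan import *
from scipy.optimize import least_squares
plan(None)
im,d=shot("scene","scene4"); Q=cloud("scene",d).reshape(-1,3)
for lo in (0,8,16,24,36,50,80,100):
    C=Q; w=C[(np.hypot(C[:,0]-548,C[:,1]-165)<45)&(C[:,2]>lo)&(C[:,2]<lo+10)]
    r=least_squares(lambda p:np.hypot(w[:,0]-p[0],w[:,1]-p[1])-p[2],[*w[:,:2].mean(0)+[8,-8],25],loss="soft_l1").x
    print(lo,len(w),r.round(1))
b=cv2.imread("pics/scene4.png");cv2.imwrite("pics/c7.png",cv2.resize(b[250:380,240:400],(640,520)))
E
```

```text
pos [548.2 167.2 123.7] x [1.    0.001 0.002] y [ 0.002  0.001 -1.   ] z [-0.001  1.     0.001] F [-1.1 -0.9  7.2] gap 46.7 t 6.35
0 59 [546.6 169.2  40.4]
8 9 [556.6 160.2  32.5]
16 16 [549.9 164.2  26.3]
24 36 [550.1 163.8  27. ]
36 61 [549.3 165.7  26.6]
50 67 [549.6 165.7  24.2]
80 43 [549.6 166.5  18. ]
100 45 [549.4 167.1  20.5]
```

View pics/c7.png

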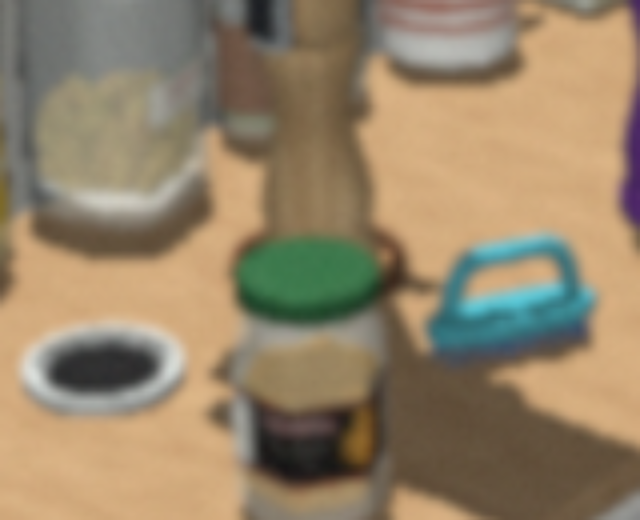

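The coaster shows at both sides of the foot (crop x 235 to 405) with the mill centred at about 318. Contact came at the expected height, so I release it and rise.

>>> send_rows([
  [[0, 0, 0], [0, 0, 0]],
  [[0, 0, 0], [0, 0, 0]],
  [[0, 0, 0], [0, 0, 0]],
  [[0, 0, 0], [0, 0, 0]],
  [[0, 0, 0], [0, 0, 0]],
], gripper=-1)

```text
clock: 7.02
position: [547.1, 167.0, 122.5]
tcp_rot: [-0.707, 0.707, 0.0, -0.0]
contact_force: [-0.3, -0.0, 0.1]
finger_gap: 85.3
```

>>> send_rows([
  [[0, -0.4, 0], [0, 0, 0]],
  [[0, -0.6, 0], [0, 0, 0]],
  [[0, -0.6, 0], [0, 0, 0]],
  [[0, 0, -0.7], [0, 0, 0]],
  [[0, 0, -0.7], [0, 0, 0]],
])

```text
clock: 7.65
position: [547.5, 61.3, 243.3]
tcp_rot: [0.707, -0.707, -0.002, 0.0]
contact_force: [0.2, -0.3, -0.3]
finger_gap: 85.6
```

>>> send_rows([
  [[0, 0, -0.7], [0, 0, 0]],
  [[0, 0, -0.7], [0, 0, 0]],
  [[0, 0, -0.7], [0, 0, 0]],
  [[0, 0, -0.7], [0, 0, 0]],
  [[0, 0, -0.7], [0, 0, 0]],
])

```text
clock: 8.28
position: [547.4, -202.0, 242.6]
tcp_rot: [0.707, -0.707, -0.001, 0.0]
contact_force: [1.1, 0.5, -0.1]
finger_gap: 85.4
```

>>> send_rows([
  [[0.03, 0, -0.7], [0, 0, 0]],
  [[0.05, 0, -0.7], [0, 0, 0]],
  [[0.05, 0, -0.2], [0, 0, 0]],
  [[0, 0, 0], [0, 0, 0]],
  [[0, 0, 0], [0, 0, 0]],
])

```text
clock: 8.9
position: [558.0, -318.1, 242.3]
tcp_rot: [0.708, -0.707, -0.001, 0.001]
contact_force: [-0.6, 1.0, 0.0]
finger_gap: 85.8
```

```bash
python3 - <<'E'
from meas import *
from plan import *
from scipy.optimize import least_squares
plan((560,-321,100),(1,0))
a,d=shot("top","top5"); b,e=shot("scene","scene5"); plan(None)
Q=cloud("scene",e).reshape(-1,3); T=cloud("top",d).reshape(-1,3)
def fit(C,c0,zr,rad,r=45):
    w=C[(np.hypot(C[:,0]-c0[0],C[:,1]-c0[1])<r)&(C[:,2]>zr[0])&(C[:,2]<zr[1])]
    if len(w)<8: return None
    return len(w),least_squares(lambda p:np.hypot(w[:,0]-p[0],w[:,1]-p[1])-(rad or p[2]),[*w[:,:2].mean(0)+[8,-8],25],loss="soft_l1").x.round(1)
for n,C in(("scene",Q),("top",T)):
    print(n,"mill head",fit(C,(548,165),(136,150),24.3),"waist",fit(C,(548,165),(30,60),None),"shaker",fit(C,(560,-320),(10,60),22),fit(C,(560,-320),(66,85),None))
    w=C[(np.hypot(C[:,0]-548,C[:,1]-165)<40)&(C[:,2]>164)&(C[:,2]<180)]; print("knob",len(w),w.mean(0).round(1),w.max(0).round(1))
A=cv2.resize(a[120:250,120:420,::-1],None,fx=2.6,fy=2.6,interpolation=cv2.INTER_CUBIC); cv2.imwrite("pics/c8.png",A)
E
```

```text
shift units [ 0.027  1.897 -0.042]
pos [ 558.  -318.1  242.3] x [ 1.     0.004 -0.   ] y [-0.     0.002 -1.   ] z [-0.004  1.     0.002] F [-0.6  1.   0. ] gap 85.8 t 8.9
turn y units 1.002 or -0.998 deg 90.2 q7 2.19
world delta [   2.    -2.9 -142.3]
pos [ 558.  -318.3  242.5] x [1.    0.004 0.   ] y [ 0.     0.001 -1.   ] z [-0.004  1.     0.001] F [ 0.6 -0.3  0.3] gap 85.4 t 9.0
scene mill head (95, array([547.8, 161.4,  25. ])) waist (190, array([548.7, 164.7,  25.3])) shaker (157, array([ 563.6, -322.1,   25. ])) (52, array([ 560.1, -319.1,   13.2]))
knob 14 [544.9 164.  169.4] [550.9 170.2 173.2]
top mill head (56, array([546.6, 160.5,  25. ])) waist (63, array([546.6, 162.1,  25.1])) shaker (93, array([ 562. , -323.8,   25. ])) (57, array([ 560. , -322.4,   15.1]))
knob 17 [545.6 159.1 171.4] [551.7 165.8 175.2]
```

View pics/c8.png

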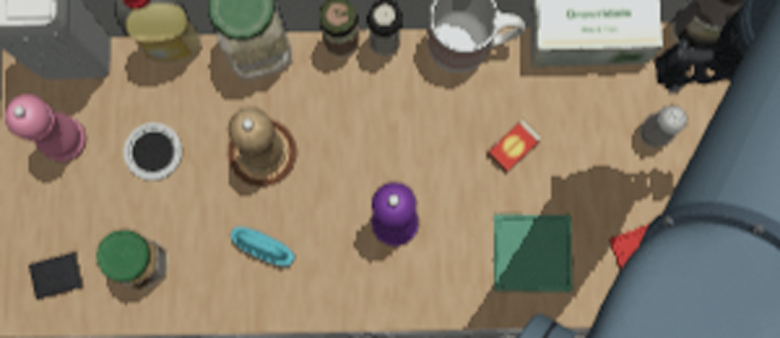

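The mill's ring is visible all round its foot at (262,151), and its knob height fits. The shaker is at (561.5,-322), under the gripper, so I descend with the same yaw.

>>> send_rows([
  [[0.045, 0.6, -0.045], [0, 0, 0]],
  [[0, 0.6, 0], [0, 0, 0]],
  [[0, 0.6, 0], [0, 0, 0]],
  [[0, 0.6, 0], [0, 0, 0]],
  [[0, 0.3, 0], [0, 0, 0]],
])

```text
clock: 9.62
position: [560.0, -321.7, 37.8]
tcp_rot: [0.708, -0.706, -0.0, 0.002]
contact_force: [0.2, 0.8, -0.2]
finger_gap: 85.3
```

>>> send_rows([
  [[0, 0.13, 0], [0, 0, 0]],
  [[0, 0, 0], [0, 0, 0]],
])

```text
clock: 9.88
position: [561.4, -323.9, 31.0]
tcp_rot: [-0.707, 0.707, 0.001, -0.0]
contact_force: [0.7, 0.2, 0.2]
finger_gap: 85.2
```

>>> send_rows([
  [[0, 0, 0], [0, 0, 0]],
  [[0, 0, 0], [0, 0, 0]],
  [[0, 0, 0], [0, 0, 0]],
  [[0, 0, 0], [0, 0, 0]],
  [[0, 0, 0], [0, 0, 0]],
], gripper=1, grip_force=30)

```text
clock: 10.5
position: [561.9, -323.7, 31.6]
tcp_rot: [-0.707, 0.707, 0.001, 0.0]
contact_force: [-0.2, 2.6, 6.8]
finger_gap: 38.8
```

>>> send_rows([
  [[0, -0.3, 0], [0, 0, 0]],
  [[0, -0.5, 0], [0, 0, 0]],
  [[0, 0, 0], [0, 0, 0]],
  [[0, 0, 0], [0, 0, 0]],
])

```text
clock: 11.0
position: [560.7, -323.7, 90.8]
tcp_rot: [-0.707, 0.707, 0.001, -0.0]
contact_force: [0.6, -0.1, -1.8]
finger_gap: 39.0
```

```bash
python3 - <<'E'
from plan import *
plan(None); b,e=shot("scene","scene6"); Q=cloud("scene",e).reshape(-1,3)
for lo in range(0,160,12):
    w=Q[(np.hypot(Q[:,0]-561,Q[:,1]+321)<45)&(Q[:,2]>lo)&(Q[:,2]<lo+12)]
    if len(w)>5: print(lo,len(w),np.percentile(w,[5,50,95],axis=0)[:,:2].round().tolist())
E
```

```text
pos [ 560.7 -323.7   90.8] x [1.    0.001 0.   ] y [ 0. -0. -1.] z [-0.001  1.    -0.   ] F [ 0.6 -0.1 -1.8] gap 39.0 t 11.0
0 74 [[522.0, -354.0], [553.0, -325.0], [593.0, -289.0]]
60 33 [[541.0, -323.0], [550.0, -307.0], [571.0, -301.0]]
72 33 [[540.0, -325.0], [551.0, -306.0], [572.0, -300.0]]
84 42 [[538.0, -323.0], [550.0, -308.0], [568.0, -295.0]]
96 37 [[540.0, -346.0], [551.0, -311.0], [561.0, -289.0]]
108 46 [[544.0, -337.0], [550.0, -307.0], [565.0, -290.0]]
120 44 [[544.0, -349.0], [552.0, -308.0], [564.0, -287.0]]
132 46 [[545.0, -357.0], [550.0, -320.0], [566.0, -287.0]]
144 40 [[547.0, -354.0], [551.0, -318.0], [571.0, -279.0]]
156 42 [[543.0, -348.0], [549.0, -304.0], [560.0, -294.0]]
```

>>> send_rows([
  [[0, -0.5, 0], [0, 0, 0]],
  [[0, -0.5, 0], [0, 0, 0]],
  [[0, -0.5, 0.1], [0, 0, 0]],
  [[0, -0.4, 0.3], [0, 0, 0]],
  [[0, 0, 0.5], [0, 0, 0]],
])

```text
clock: 11.68
position: [561.2, -257.7, 234.6]
tcp_rot: [-0.706, 0.708, 0.0, 0.002]
contact_force: [-0.1, 1.0, -3.2]
finger_gap: 39.0
```

>>> send_rows([
  [[0, 0, 0.6], [0, 0, 0]],
  [[0, 0, 0.6], [0, 0, 0]],
  [[0, 0, 0.6], [0, 0, 0]],
  [[0, 0, 0.6], [0, 0, 0]],
  [[0, 0, 0.6], [0, 0, 0]],
])

```text
clock: 12.3
position: [559.6, -29.8, 231.9]
tcp_rot: [-0.707, 0.707, -0.0, -0.001]
contact_force: [0.2, 0.2, -1.4]
finger_gap: 38.7
```

>>> send_rows([
  [[0, 0, 0.6], [0, 0, 0]],
  [[0, 0, 0.6], [0, 0, 0]],
  [[-0.04, 0, 0.6], [0, 0, 0]],
  [[-0.04, 0, 0.6], [0, 0, 0]],
  [[-0.04, 0, 0.6], [0, 0, 0]],
])

```text
clock: 12.92
position: [550.3, 194.8, 231.8]
tcp_rot: [-0.707, 0.707, -0.0, -0.001]
contact_force: [0.9, 0.2, -1.4]
finger_gap: 39.0
```

>>> send_rows([
  [[0, 0, 0.6], [0, 0, 0]],
  [[0, 0, 0.5], [0, 0, 0]],
  [[0, 0, 0.35], [0, 0, 0]],
  [[0, 0, 0], [0, 0, 0]],
  [[0, 0, 0], [0, 0, 0]],
])

```text
clock: 13.55
position: [551.4, 300.6, 232.4]
tcp_rot: [-0.707, 0.708, -0.0, 0.0]
contact_force: [0.7, 0.7, -0.8]
finger_gap: 38.6
```

```bash
python3 - <<'E'
from plan import *
plan((551.5,302.5,60),(0,1))
E
```

```text
shift units [2.000e-03 2.299e+00 2.900e-02]
pos [551.4 300.6 232.4] x [ 1.    -0.001 -0.   ] y [-0.    -0.002 -1.   ] z [ 0.001  1.    -0.002] F [ 0.7  0.7 -0.8] gap 38.6 t 13.55
turn y units -0.0 or 2.0 deg -0.0 q7 1.1
world delta [ 1.000e-01  1.900e+00 -1.724e+02]
```

>>> send_rows([
  [[0, 0.5, 0.025], [0, 0, 0]],
  [[0, 0.6, 0], [0, 0, 0]],
  [[0, 0.6, 0], [0, 0, 0]],
  [[0, 0.5, 0], [0, 0, 0]],
  [[0, 0.2, 0], [0, 0, 0]],
])

```text
clock: 14.18
position: [550.3, 301.7, 50.8]
tcp_rot: [-0.706, 0.708, -0.001, -0.001]
contact_force: [0.3, 0.5, -0.2]
finger_gap: 38.8
```

>>> send_rows([
  [[0, 0.1, 0], [0, 0, 0]],
  [[0, 0, 0], [0, 0, 0]],
  [[0, 0, 0], [0, 0, 0]],
])

```text
clock: 14.55
position: [552.1, 304.7, 46.7]
tcp_rot: [0.708, -0.707, -0.001, -0.0]
contact_force: [-0.0, -0.7, -0.8]
finger_gap: 39.1
```

```bash
python3 - <<'E'
from plan import *
plan(None); b,e=shot("scene","scene7"); t,_=shot("top","top7"); Q=cloud("scene",e).reshape(-1,3)
for lo in range(6,70,12):
    w=Q[(np.hypot(Q[:,0]-552,Q[:,1]-302)<45)&(Q[:,2]>lo)&(Q[:,2]<lo+12)]
    if len(w)>5: print(lo,len(w),np.percentile(w,[5,50,95],axis=0)[:,:2].round().tolist())
cv2.imwrite("pics/c9.png",np.hstack([cv2.resize(b[160:260,120:230,::-1],(440,400),interpolation=cv2.INTER_CUBIC),cv2.resize(t[140:220,120:210,::-1],(360,400),interpolation=cv2.INTER_CUBIC)]))
E
```

```text
pos [552.1 304.7  46.7] x [1.    0.001 0.002] y [ 0.002  0.001 -1.   ] z [-0.001  1.     0.001] F [-0.  -0.7 -0.8] gap 39.1 t 14.55
6 45 [[518.0, 272.0], [538.0, 313.0], [578.0, 339.0]]
18 57 [[532.0, 301.0], [539.0, 321.0], [557.0, 326.0]]
30 57 [[529.0, 299.0], [537.0, 320.0], [557.0, 327.0]]
42 65 [[531.0, 294.0], [535.0, 316.0], [548.0, 330.0]]
54 101 [[532.0, 280.0], [541.0, 315.0], [556.0, 337.0]]
66 97 [[534.0, 279.0], [542.0, 315.0], [554.0, 339.0]]
```

View pics/c9.png

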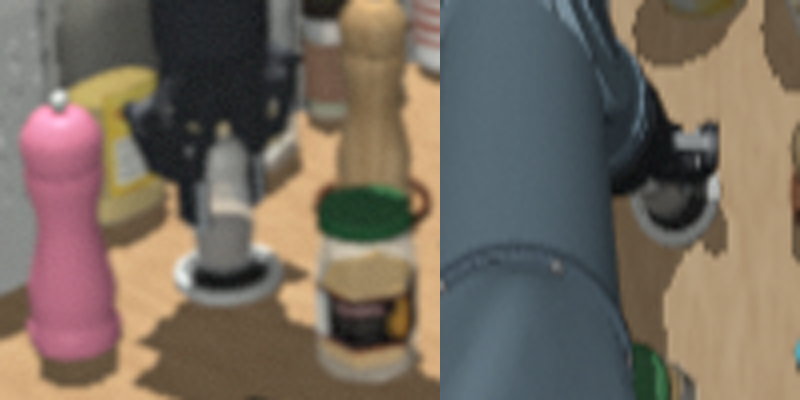

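The shaker's foot sits about 4 mm left of the coaster centre in the scene view (223 against 229). I shift it by -3 mm in y and -1 mm in x, and lower it.

>>> send_rows([
  [[-0.013, 0, -0.04], [0, 0, 0]],
  [[0, 0.09, 0], [0, 0, 0]],
  [[0, 0.04, 0], [0, 0, 0]],
  [[0, 0, 0], [0, 0, 0]],
  [[0, 0, 0], [0, 0, 0]],
])

```text
clock: 15.28
position: [550.1, 301.4, 35.5]
tcp_rot: [-0.707, 0.707, 0.0, -0.0]
contact_force: [0.2, 0.5, -1.7]
finger_gap: 39.0
```

>>> send_rows([
  [[0, 0.02, 0], [0, 0, 0]],
  [[0, 0, 0], [0, 0, 0]],
  [[0, 0, 0], [0, 0, 0]],
])

```text
clock: 15.65
position: [550.5, 301.4, 34.6]
tcp_rot: [0.707, -0.707, -0.001, 0.0]
contact_force: [-0.9, 0.0, 5.7]
finger_gap: 38.6
```

>>> send_rows([
  [[0, 0, 0], [0, 0, 0]],
  [[0, 0, 0], [0, 0, 0]],
  [[0, 0, 0], [0, 0, 0]],
  [[0, 0, 0], [0, 0, 0]],
  [[0, 0, 0], [0, 0, 0]],
], gripper=-1)

```text
clock: 16.27
position: [550.1, 301.3, 34.0]
tcp_rot: [-0.707, 0.707, 0.0, -0.0]
contact_force: [0.6, -0.6, 0.5]
finger_gap: 85.2
```

>>> send_rows([
  [[0, -0.4, 0], [0, 0, 0]],
  [[0, -0.6, 0], [0, 0, 0]],
  [[0, -0.6, 0], [0, 0, 0]],
  [[0, -0.6, 0], [0, 0, 0]],
  [[0, -0.5, 0], [0, 0, 0]],
])

```text
clock: 16.9
position: [550.3, 301.4, 238.6]
tcp_rot: [0.707, -0.707, -0.001, -0.0]
contact_force: [0.4, 0.6, -0.1]
finger_gap: 85.3
```

>>> send_rows([
  [[0, 0, -0.7], [0, 0, 0]],
  [[0, 0, -0.7], [0, 0, 0]],
  [[0, 0, -0.7], [0, 0, 0]],
  [[0, 0, -0.7], [0, 0, 0]],
  [[0, 0, 0], [0, 0, 0]],
])

```text
clock: 17.52
position: [550.5, 85.6, 236.9]
tcp_rot: [-0.706, 0.708, -0.002, 0.003]
contact_force: [-0.3, 0.8, -0.4]
finger_gap: 85.5
```

```bash
python3 - <<'E'
from meas import *
from plan import *
from scipy.optimize import least_squares
a,d=shot("top","top8"); b,e=shot("scene","scene8"); plan((410,311,150),(1,0))
Q=cloud("scene",e).reshape(-1,3); T=cloud("top",d).reshape(-1,3)
def fit(C,c0,zr,rad,r=45):
    w=C[(np.hypot(C[:,0]-c0[0],C[:,1]-c0[1])<r)&(C[:,2]>zr[0])&(C[:,2]<zr[1])]
    if len(w)<8: return None
    return len(w),least_squares(lambda p:np.hypot(w[:,0]-p[0],w[:,1]-p[1])-(rad or p[2]),[*w[:,:2].mean(0)+[8,-8],25],loss="soft_l1").x.round(1)
for n,C in(("scene",Q),("top",T)):
    print(n,"shaker",fit(C,(551,301),(14,60),22),"mill",fit(C,(548,165),(30,60),None),"jar body",fit(C,(410,311),(15,80),32),fit(C,(410,311),(15,80),None))
gl=blob(mask(a,(60,90,30),(90,255,255)),(168,218)); print("lid top",cv2.boundingRect(gl),circ("top",gl,107))
w=Q[(np.hypot(Q[:,0]-410,Q[:,1]-311)<45)&(Q[:,2]>15)&(Q[:,2]<85)]
# body outline: mean radius by direction
c=np.array([412.5,311]);v=w[:,:2]-c;an=np.degrees(np.arctan2(v[:,1],v[:,0]));r=np.hypot(*v.T)
for k in range(-180,180,20):
    m=(an>=k)&(an<k+20)
    if m.sum()>5: print(k,m.sum(),np.median(r[m]).round(1),np.median(v[m],axis=0).round(1))
A=cv2.resize(b[170:270,130:260,::-1],None,fx=5,fy=5,interpolation=cv2.INTER_CUBIC); cv2.imwrite("pics/c10.png",A)
E
```

```text
shift units [-1.872  1.157  2.929]
pos [550.4  91.2 236.7] x [1. 0. 0.] y [ 0.     0.001 -1.   ] z [-0.     1.     0.001] F [ 0.1  0.2 -0.8] gap 85.3 t 17.62
turn y units 1.0 or -1.0 deg 90.0 q7 1.44
world delta [-140.4  219.8  -86.7]
scene shaker (248, array([552.6, 300.2,  25. ])) mill (190, array([548.8, 164.6,  25.4])) jar body (604, array([415.3, 310.4,  25. ])) (604, array([413.7, 311.8,  30.2]))
top shaker (71, array([550.7, 301.9,  25. ])) mill None jar body (105, array([390.9, 260.6,  25. ])) (105, array([412. , 311.1,  30.3]))
lid top (158, 209, 19, 19) (array([412.4, 309.4]), array([53.2, 54.4]))
-180 32 28.8 [-28.6  -3.9]
-160 25 27.3 [-23.7 -13.4]
-140 24 29.4 [-18.8 -22.3]
40 12 32.9 [17.9 27.7]
60 77 31.2 [10.3 29.2]
80 76 29.8 [-0.6 29.7]
100 86 32.0 [-12.   29.7]
120 117 30.1 [-18.9  23.2]
140 98 28.5 [-24.2  14. ]
160 99 29.7 [-29.3   5.6]
```

View pics/c10.png

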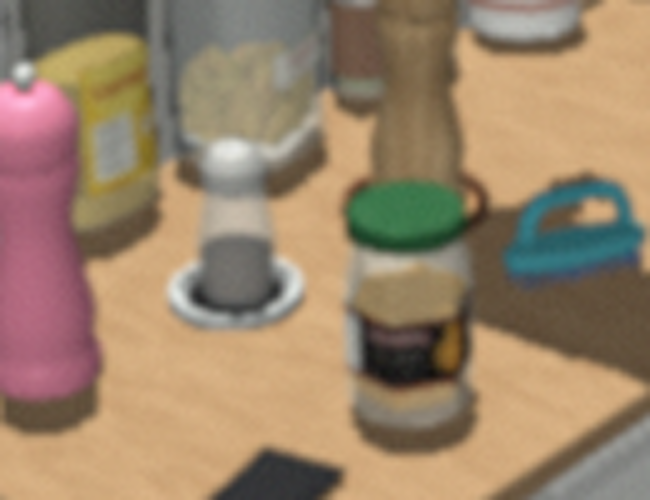

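The shaker is centred in its ring (237 against 236). The jar's yaw is needed, so I fit its body points from both views with the known half-axes.

```bash
python3 - <<'E'
from h import *
from scipy.optimize import least_squares
W=[]
for k in ("scene1","scene5","scene8"):
    Q=cloud("scene",np.load(f"pics/{k}.npz")["d"]).reshape(-1,3); W.append(Q)
for k in ("top0","top5","top8"):
    Q=cloud("top",np.load(f"pics/{k}.npz")["d"]).reshape(-1,3)+[0,0,0]; W.append(Q)
C=np.vstack(W)
src=np.concatenate([np.full(len(w),i>=3) for i,w in enumerate(W)])
for zr in ((12,80),(12,45),(45,80)):
  m=(np.hypot(C[:,0]-412,C[:,1]-311)<42)&(C[:,2]>zr[0])&(C[:,2]<zr[1]); w=C[m,:2]; s=src[m]
  for p in (2,3,4):
    best=[]
    for t0 in np.radians(np.arange(0,180,22.5)):
        def f(q):
            v=w-q[:2]-np.outer(s,q[3:5]); c,sn=np.cos(q[2]),np.sin(q[2]); x=v[:,0]*c+v[:,1]*sn; y=-v[:,0]*sn+v[:,1]*c
            return np.r_[((abs(x)/30.5)**p+(abs(y)/33)**p)**(1/p)*31-31, q[3:5]*3]
        r=least_squares(f,[412,311,t0,0,0],loss="soft_l1"); best.append((r.cost,np.degrees(r.x[2])%180,r.x[:2],r.x[3:]))
    best.sort(key=lambda b:b[0]); print(zr,p,len(w),[(round(b[0]),round(b[1]),b[2].round(1)) for b in best[::2]][:4])
E
```

```text
(12, 80) 2 2215 [(1986, 41, array([415.5, 310. ])), (1986, 41, array([415.5, 310. ])), (1986, 41, array([415.5, 310. ])), (1986, 41, array([415.5, 310. ]))]
(12, 80) 3 2215 [(2244, 85, array([418.1, 310.3])), (2244, 85, array([418.1, 310.3])), (2458, 4, array([416.1, 308. ])), (2458, 4, array([416.1, 308. ]))]
(12, 80) 4 2215 [(2641, 88, array([419.1, 309.9])), (2641, 88, array([419.1, 309.9])), (2854, 2, array([416.9, 307.5])), (2854, 2, array([416.9, 307.5]))]
(12, 45) 2 1004 [(890, 44, array([415.3, 310.3])), (890, 44, array([415.3, 310.3])), (890, 44, array([415.3, 310.3])), (890, 44, array([415.3, 310.3]))]
(12, 45) 3 1004 [(1023, 84, array([417.8, 310.4])), (1023, 84, array([417.8, 310.4])), (1113, 3, array([415.7, 308.1])), (1113, 3, array([415.7, 308.1]))]
(12, 45) 4 1004 [(1212, 87, array([418.8, 310.1])), (1212, 87, array([418.8, 310.1])), (1298, 1, array([416.6, 307.7])), (1298, 1, array([416.6, 307.7]))]
(45, 80) 2 1211 [(1100, 42, array([415.7, 309.9])), (1100, 42, array([415.7, 309.9])), (1100, 42, array([415.7, 309.9])), (1100, 42, array([415.7, 309.9]))]
(45, 80) 3 1211 [(1216, 86, array([418.3, 310.2])), (1216, 86, array([418.3, 310.2])), (1359, 4, array([416.3, 307.9])), (1359, 4, array([416.3, 307.9]))]
(45, 80) 4 1211 [(1427, 88, array([419.3, 309.8])), (1427, 88, array([419.3, 309.8])), (1574, 2, array([417.1, 307.4])), (1574, 2, array([417.1, 307.4]))]
```

```bash
python3 - <<'E'
from h import *
f=cal("scene")[0]
rowsd={}
for k in ("scene1","scene5","scene8"):
    D=np.load(f"pics/{k}.npz"); Q=cloud("scene",D["d"])
    m=(np.hypot(Q[...,0]-414,Q[...,1]-310)<45)&(Q[...,2]>6)
    for v in range(205,262):
        u=np.nonzero(m[v])[0]
        if len(u)<15: continue
        dd=D["d"][v,u]; rowsd.setdefault(v,[]).append((len(u)*np.median(dd)/f,(u.min()+u.max())/2,np.median(Q[v,u,2])))
for v in sorted(rowsd): print(v,np.mean(rowsd[v],axis=0).round(1))
E
```

```text
207 [ 41.  210.8 105.6]
208 [ 48.2 211.5 105.6]
209 [ 56.1 211.  105.3]
210 [ 55.9 211.  105.4]
211 [ 58.1 210.5 105.7]
212 [ 59.5 211.  105.2]
213 [ 60.  211.  105.1]
214 [ 59. 211. 105.]
215 [ 59.6 211.  105. ]
216 [ 56.2 210.7 104.6]
217 [ 54.6 211.  102.4]
218 [ 54.6 211.  100.1]
219 [ 57.1 211.5  97.2]
220 [ 57.3 211.5  93.4]
221 [ 56.7 211.5  89.4]
222 [ 59.1 212.   87.3]
223 [ 62.3 211.5  84.6]
224 [ 62.4 211.5  81.7]
225 [ 62.4 211.5  79.7]
226 [ 62.4 211.5  76.9]
227 [ 62.5 211.5  74.2]
228 [ 62.5 211.5  71.7]
229 [ 62.6 211.5  68.9]
230 [ 62.7 211.5  66.3]
231 [ 62.8 211.5  63.1]
232 [ 62.8 211.5  60.4]
233 [ 62.8 211.5  58.2]
234 [ 61.3 211.5  55.2]
235 [ 63.  211.5  52.4]
236 [ 63.  211.5  50. ]
237 [ 62.2 211.5  47.2]
238 [ 63.1 211.5  44.2]
239 [ 63.3 211.5  40.9]
240 [ 63.3 211.5  38.1]
241 [ 62.5 211.5  35.9]
242 [ 63.4 211.5  33. ]
243 [ 63.5 211.5  29.8]
244 [ 61.1 212.   26.9]
245 [ 57.9 211.5  24.5]
246 [ 58.7 211.5  22. ]
247 [ 58.  211.3  18.5]
248 [ 55.6 211.   15.8]
249 [ 53.2 211.7  12.7]
250 [ 47.5 212.3  10.4]
251 [ 38.  213.2   8.9]
```

```bash
python3 - <<'E'
from h import *
import glob
D=np.load("pics/top0.npz"); im=D["im"]; d8=np.load("pics/top8.npz")["im"]
A=cv2.resize(im[200:240,150:195,::-1],(540,480),interpolation=cv2.INTER_CUBIC)
b=np.load("pics/scene8.npz")["im"]; B=cv2.resize(b[200:265,190:235,::-1],(332,480),interpolation=cv2.INTER_CUBIC)
cv2.imwrite("pics/c11.png",np.hstack([A,B])[:, :800])
E
```

```text
(no output)
```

View pics/c11.png

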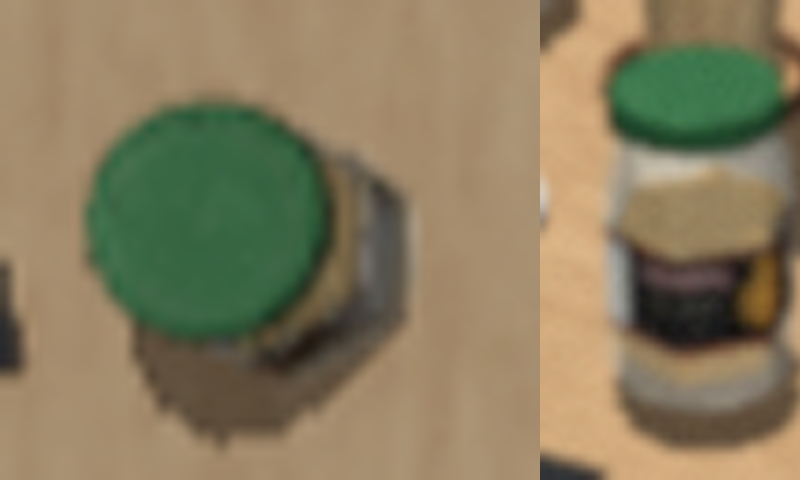

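The label faces the scene camera and the silhouette is 62–63 mm wide. So the jar's x axis lies at about 44° and its centre near (413.5,310.5). I go above it and turn +0.51 units.

>>> send_rows([
  [[-0.37, 0, 0.58], [0, 0, 0]],
  [[-0.37, 0, 0.58], [0, 0, 0]],
  [[-0.37, 0, 0.58], [0, 0, 0]],
  [[-0.37, 0, 0.58], [0, 0, 0]],
  [[-0.35, 0, 0.58], [0, 0, 0]],
])

```text
clock: 18.25
position: [410.8, 311.8, 236.7]
tcp_rot: [0.707, -0.707, -0.001, 0.002]
contact_force: [-0.4, 0.6, -0.4]
finger_gap: 85.4
```

>>> send_rows([
  [[0, 0, 0], [0, 0.102, 0]],
  [[0, 0, 0], [0, 0.102, 0]],
  [[0, 0, 0], [0, 0.102, 0]],
  [[0, 0, 0], [0, 0.102, 0]],
  [[0, 0, 0], [0, 0.102, 0]],
])

```text
clock: 18.88
position: [411.8, 310.5, 236.5]
tcp_rot: [0.651, -0.651, 0.276, -0.276]
contact_force: [-0.1, 0.3, 0.5]
finger_gap: 85.5
```

>>> send_rows([
  [[0, 0, 0], [0, 0, 0]],
  [[0, 0, 0], [0, 0, 0]],
])

```text
clock: 19.12
position: [412.3, 309.5, 236.5]
tcp_rot: [0.652, -0.652, 0.274, -0.274]
contact_force: [-0.5, 0.1, -0.4]
finger_gap: 85.5
```

```bash
python3 - <<'E'
from plan import *
plan((413.5,310.5,66),(0.72,0.695))
E
```

```text
shift units [2.000e-03 2.273e+00 2.000e-02]
pos [412.3 309.5 236.5] x [ 0.7   -0.714 -0.   ] y [-0.  0. -1.] z [0.714 0.7   0.   ] F [-0.5  0.1 -0.4] gap 85.5 t 19.12
turn y units 0.005 or -1.995 deg 0.4 q7 0.16
world delta [   1.2    1.  -170.5]
```

>>> send_rows([
  [[0, 0.5, 0.02], [0, 0, 0]],
  [[0, 0.6, 0], [0, 0, 0]],
  [[0, 0.6, 0], [0, 0, 0]],
  [[0, 0.4, 0], [0, 0, 0]],
  [[0, 0.15, 0], [0, 0, 0]],
])

```text
clock: 19.75
position: [413.0, 309.3, 66.3]
tcp_rot: [-0.651, 0.652, -0.275, 0.274]
contact_force: [0.2, -0.6, -0.5]
finger_gap: 85.1
```

>>> send_rows([
  [[0, 0.1, 0], [0, 0, 0]],
  [[0, 0, 0], [0, 0, 0]],
  [[0, 0, 0], [0, 0, 0]],
])

```text
clock: 20.12
position: [414.6, 310.2, 61.2]
tcp_rot: [0.652, -0.651, 0.275, -0.276]
contact_force: [0.3, -0.7, 0.3]
finger_gap: 85.5
```

>>> send_rows([
  [[0, 0, 0], [0, 0, 0]],
  [[0, 0, 0], [0, 0, 0]],
  [[0, 0, 0], [0, 0, 0]],
  [[0, 0, 0], [0, 0, 0]],
  [[0, 0, 0], [0, 0, 0]],
], gripper=1, grip_force=50)

```text
clock: 20.75
position: [414.6, 310.3, 61.6]
tcp_rot: [0.652, -0.651, 0.275, -0.276]
contact_force: [-1.4, -0.2, 10.7]
finger_gap: 59.1
```

>>> send_rows([
  [[0, -0.2, 0], [0, 0, 0]],
  [[0, -0.4, 0], [0, 0, 0]],
  [[0, -0.2, 0], [0, 0, 0]],
  [[0, 0, 0], [0, 0, 0]],
  [[0, 0, 0], [0, 0, 0]],
])

```text
clock: 21.38
position: [413.2, 309.3, 119.5]
tcp_rot: [-0.651, 0.652, -0.276, 0.275]
contact_force: [-0.7, -0.0, -4.6]
finger_gap: 59.1
```

```bash
python3 - <<'E'
from plan import *
from scipy.optimize import least_squares
plan((416,-161.5,240),(0,1)); print(read_state()["ft_torque"])
b,e=shot("scene","scene9"); Q=cloud("scene",e).reshape(-1,3)
for lo in range(10,160,12):
    w=Q[(np.hypot(Q[:,0]-413,Q[:,1]-310)<45)&(Q[:,2]>lo)&(Q[:,2]<lo+12)]
    if len(w)>25:
        r=least_squares(lambda p:np.hypot(w[:,0]-p[0],w[:,1]-p[1])-31,[*w[:,:2].mean(0)+[8,-8]],loss="soft_l1").x
        print(lo,len(w),r.round(1))
E
```

```text
shift units [ 4.527 -1.6   -4.351]
pos [413.2 309.3 119.5] x [ 0.697 -0.717 -0.   ] y [-0.001 -0.001 -1.   ] z [ 0.717  0.697 -0.002] F [-0.7 -0.  -4.6] gap 59.1 t 21.38
turn y units -0.509 or 1.491 deg -45.8 q7 0.23
world delta [   2.8 -470.8  120.5]
[ 0.00472573 -0.05165777  0.01126843]
58 112 [412.8 310.3]
70 113 [412.9 310.7]
82 111 [412.5 310.7]
94 106 [412.5 310.7]
106 127 [412.3 310.5]
118 122 [413.  309.8]
130 174 [413.3 309.2]
142 147 [414.2 307.9]
154 349 [413.1 309.9]
```

>>> send_rows([
  [[0, -0.4, 0], [0, 0, 0]],
  [[0, -0.6, 0], [0, 0, 0]],
  [[0, -0.6, 0], [0, 0, 0]],
  [[0, -0.27, 0], [0, 0, 0]],
  [[0.2, 0, -0.19], [0, 0, 0]],
])

```text
clock: 22.05
position: [414.4, 290.3, 261.1]
tcp_rot: [0.652, -0.651, 0.274, -0.275]
contact_force: [-0.1, -0.2, -5.6]
finger_gap: 59.1
```

>>> send_rows([
  [[0.43, 0, -0.415], [0, 0, 0]],
  [[0.43, 0, -0.415], [0, 0, 0]],
  [[0.43, 0, -0.415], [0, 0, 0]],
  [[0.43, 0, -0.415], [0, 0, 0]],
  [[0.43, 0, -0.415], [0, 0, 0]],
])

```text
clock: 22.68
position: [413.1, 62.0, 258.9]
tcp_rot: [-0.65, 0.652, -0.276, 0.275]
contact_force: [0.8, 0.2, -4.0]
finger_gap: 58.8
```

>>> send_rows([
  [[0.43, 0, -0.415], [0, 0, 0]],
  [[0.43, 0, -0.415], [0, 0, 0]],
  [[0.43, 0, -0.415], [0, 0, 0]],
  [[0.43, 0, -0.415], [0, 0, 0]],
  [[0.43, 0, -0.415], [0, 0, 0]],
])

```text
clock: 23.3
position: [413.4, -161.0, 259.1]
tcp_rot: [-0.651, 0.651, -0.277, 0.275]
contact_force: [1.4, 0.2, -4.2]
finger_gap: 59.2
```

>>> send_rows([
  [[0, 0, 0], [0, 0, 0]],
  [[0, 0, 0], [0, 0, 0]],
  [[0, 0, 0], [0, 0, 0]],
])

```text
clock: 23.68
position: [415.0, -158.2, 259.9]
tcp_rot: [-0.651, 0.652, -0.275, 0.274]
contact_force: [-0.3, 0.6, -5.8]
finger_gap: 59.4
```

```bash
python3 - <<'E'
from plan import *
plan((415.8,-162,64.6),(0,1))
E
```

```text
shift units [ 0.048  2.604 -0.026]
pos [ 415.  -158.2  259.9] x [ 0.698 -0.716 -0.001] y [-0.001  0.001 -1.   ] z [ 0.716  0.698 -0.001] F [-0.3  0.6 -5.8] gap 59.4 t 23.68
turn y units -0.508 or 1.492 deg -45.8 q7 1.18
world delta [   0.8   -3.8 -195.3]
```

Contact is expected near TCP z = 64.6. I lower to about 75 first, then look.

>>> send_rows([
  [[0.045, 0.4, -0.025], [0, 0, 0]],
  [[0, 0.6, 0], [0, 0, 0]],
  [[0, 0.6, 0], [0, 0, 0]],
  [[0, 0.5, 0], [0, 0, 0]],
  [[0, 0.3, 0], [0, 0, 0]],
])

```text
clock: 24.3
position: [415.9, -161.6, 78.7]
tcp_rot: [-0.651, 0.652, -0.276, 0.274]
contact_force: [-0.8, -0.9, -3.3]
finger_gap: 58.9
```

>>> send_rows([
  [[0, 0.06, 0], [0, 0, 0]],
  [[0, 0, 0], [0, 0, 0]],
  [[0, 0, 0], [0, 0, 0]],
])

```text
clock: 24.68
position: [417.5, -162.9, 77.0]
tcp_rot: [0.652, -0.651, 0.274, -0.276]
contact_force: [0.4, -0.3, -4.8]
finger_gap: 59.2
```

```bash
python3 - <<'E'
from plan import *
plan(None); b,e=shot("scene","scene10"); t,_=shot("top","top10")
cv2.imwrite("pics/c12.png",np.hstack([cv2.resize(b[130:220,260:360,::-1],(444,400),interpolation=cv2.INTER_CUBIC),cv2.resize(t[170:250,280:370,::-1],(350,400),interpolation=cv2.INTER_CUBIC)]))
E
```

```text
pos [ 417.5 -162.9   77. ] x [ 0.697 -0.717  0.002] y [ 0.002 -0.    -1.   ] z [0.717 0.697 0.001] F [ 0.4 -0.3 -4.8] gap 59.2 t 24.68
```

View pics/c12.png

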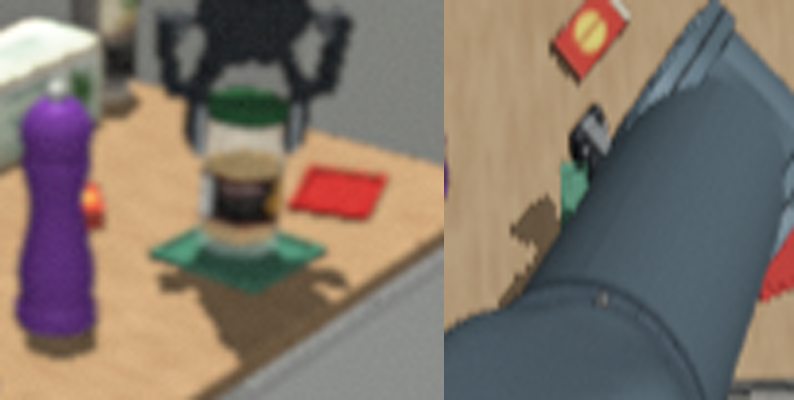

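The jar is centred over the tray (240 against 239), so I lower it.

>>> send_rows([
  [[0, 0.1, 0], [0, 0, 0]],
  [[0, 0.04, 0], [0, 0, 0]],
  [[0, 0.01, 0], [0, 0, 0]],
  [[0, 0, 0], [0, 0, 0]],
  [[0, 0, 0], [0, 0, 0]],
])

```text
clock: 25.4
position: [416.4, -162.8, 64.8]
tcp_rot: [0.651, -0.651, 0.275, -0.275]
contact_force: [-1.4, 0.5, -1.2]
finger_gap: 59.3
```

>>> send_rows([
  [[0, 0.02, 0], [0, 0, 0]],
  [[0, 0, 0], [0, 0, 0]],
  [[0, 0, 0], [0, 0, 0]],
])

```text
clock: 25.78
position: [416.6, -162.9, 64.6]
tcp_rot: [0.652, -0.651, 0.276, -0.275]
contact_force: [-5.5, 4.1, 24.5]
finger_gap: 59.0
```

>>> send_rows([
  [[0, 0, 0], [0, 0, 0]],
  [[0, 0, 0], [0, 0, 0]],
  [[0, 0, 0], [0, 0, 0]],
  [[0, 0, 0], [0, 0, 0]],
  [[0, 0, 0], [0, 0, 0]],
], gripper=-1)

```text
clock: 26.4
position: [416.6, -162.9, 63.2]
tcp_rot: [-0.651, 0.651, -0.275, 0.275]
contact_force: [-0.2, 0.1, 0.6]
finger_gap: 85.5
```

>>> send_rows([
  [[0, -0.4, 0], [0, 0, 0]],
  [[0, -0.6, 0], [0, 0, 0]],
  [[0, -0.6, 0], [0, 0, 0]],
  [[0, -0.6, 0], [0, 0, 0]],
  [[0, -0.2, 0], [0, 0, 0]],
])

```text
clock: 27.02
position: [417.8, -163.3, 245.4]
tcp_rot: [0.652, -0.651, 0.274, -0.277]
contact_force: [-0.1, -0.0, -0.1]
finger_gap: 85.7
```

```bash
python3 - <<'E'
from meas import *
from plan import *
plan(None)
for k in("top0","top3","top5","top8"):
    im=np.load(f"pics/{k}.npz")["im"]
    hsv=cv2.cvtColor(im,cv2.COLOR_RGB2HSV)
    m=np.zeros(im.shape[:2],np.uint8); m[155:200,295:340]=1
    box=((mask(im,(0,150,90),(14,255,255))|mask(im,(170,150,90),(179,255,255))|mask(im,(15,130,170),(32,255,255)))*m)
    box=cv2.morphologyEx(box,cv2.MORPH_CLOSE,np.ones((3,3),np.uint8))
    c=blob(box,(317,176)); q=toplane("top",c,17); print(k,cv2.contourArea(c),rect("top",c,17), "px",cv2.minAreaRect(c))
    w=(hsv[...,1]<60)&(hsv[...,2]>150)&(m>0); y,x=np.nonzero(w); 
    if len(x): print(" white",len(x),onplane("top",x.mean(),y.mean(),15).round(1))
im=np.load("pics/top5.npz")["im"]
A=cv2.resize(im[160:192,300:335,::-1],(525,480),interpolation=cv2.INTER_CUBIC); cv2.imwrite("pics/c13.png",A)
a=np.load("pics/top5.npz")["d"]; P=cloud("top",a)[160:192,300:335].reshape(-1,3); s=P[(P[:,2]>10)&(P[:,2]<22)]; print(len(s)); 
E
```

```text
pos [ 417.8 -163.3  245.4] x [ 0.697 -0.717  0.003] y [ 0.004  0.    -1.   ] z [0.717 0.697 0.003] F [-0.1 -0.  -0.1] gap 85.7 t 27.02
top0 140.5 (array([ 545. , -144.2]), array([31.5, 48.5]), 43.8) px ((316.75, 176.25001525878906), (9.899494171142578, 14.849242210388184), 45.0)
 white 19 [ 565.5 -168.3   15. ]
top3 139.5 (array([ 545. , -144.2]), array([31.5, 48.5]), 43.8) px ((316.7500305175781, 176.25001525878906), (9.899494171142578, 14.849242210388184), 45.0)
 white 20 [ 565.8 -167.8   15. ]
top5 139.0 (array([ 545. , -144.2]), array([31.5, 48.5]), 43.8) px ((316.7500305175781, 176.25001525878906), (9.899494171142578, 14.849242210388184), 45.0)
 white 20 [ 565.8 -167.8   15. ]
top8 140.0 (array([ 545. , -144.2]), array([31.5, 48.5]), 43.8) px ((316.7500305175781, 176.25001525878906), (9.899494171142578, 14.849242210388184), 45.0)
 white 19 [ 565.5 -168.3   15. ]
200
```

View pics/c13.png

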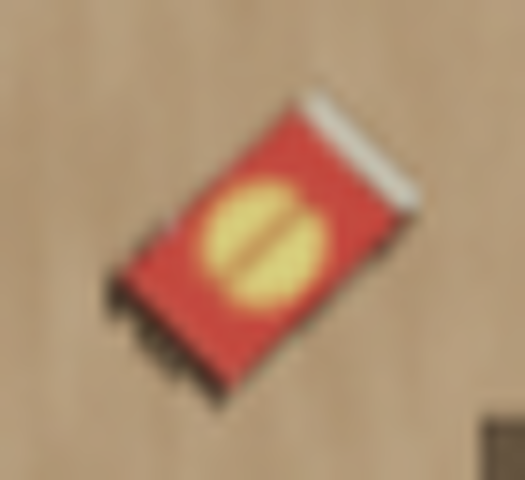

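The crop shows the red box top centred at about (266,242) with its long axis rising at 45° to the white drawer end at upper right. Now for exact numbers.

```bash
python3 - <<'E'
from plan import *
pts=[(295,105),(410,210),(235,385),(125,270)]
w=[onplane("top",300+(x+.5)/15-.5,160+(y+.5)/15-.5,17)[:2] for x,y in pts]; w=np.array(w); print(w.round(1),w.mean(0).round(1))
for i,j in((2,1),(3,0)):
    d=w[j]-w[i]; print("long",np.linalg.norm(d).round(1),np.degrees(np.arctan2(d[1],d[0])).round(1))
for i,j in((0,1),(3,2)):
    d=w[j]-w[i]; print("short",np.linalg.norm(d).round(1),np.degrees(np.arctan2(d[1],d[0])).round(1))
# tray angle by fitting
from meas import *
im=np.load("pics/top8.npz")["im"]
c=blob(mask(im,(0,170,80),(6,255,255))|mask(im,(172,170,80),(179,255,255)),(371,216)); print(rect("top",c,6))
q=toplane("top",c,6); h=cv2.convexHull(q).reshape(-1,2); ap=cv2.approxPolyDP(cv2.convexHull(q),12,True).reshape(-1,2); print(ap.round(1))
s=cv2.PCACompute2(q.astype(np.float64),None)
m=np.zeros(im.shape[:2],np.uint8); cv2.drawContours(m,[c],-1,1,-1); y,x=np.nonzero(m); Z=np.array([onplane("top",u,v,5)[:2] for u,v in zip(x,y)]); mu,e,l=cv2.PCACompute2(Z,None); print("pca",mu.round(1),np.degrees(np.arctan2(e[0,1],e[0,0])),np.sqrt(12*l.ravel()))
plan((w.mean(0)[0],w.mean(0)[1],100),(np.cos(np.radians(45)),np.sin(np.radians(45))))
E
```

```text
[[ 576.4 -153.2]
 [ 553.  -176.5]
 [ 516.2 -138.1]
 [ 541.4 -115.8]] [ 546.7 -145.9]
long 53.2 -46.2
long 51.1 -46.9
short 33.0 -135.0
short 33.7 -138.6
(array([ 415.5, -306.7]), array([57.9, 83.1]), 19.1)
[[ 453.5 -334.7]
 [ 429.6 -261.2]
 [ 375.7 -276.9]
 [ 402.5 -353.3]]
pca [[ 415.6 -306.7]] 110.48448348958615 [83.03279941 57.57295163]
shift units [1.027 1.946 1.389]
pos [ 417.8 -163.3  245.4] x [ 0.697 -0.717  0.003] y [ 0.004  0.    -1.   ] z [0.717 0.697 0.003] F [-0.1 -0.  -0.1] gap 85.7 t 27.02
turn y units -0.009 or 1.991 deg -0.8 q7 1.24
world delta [ 129.    17.3 -145.4]
```

>>> send_rows([
  [[0.34, 0, 0.46], [0, 0, 0]],
  [[0.34, 0, 0.47], [0, 0, 0]],
  [[0.335, 0, 0.47], [0, 0, 0]],
  [[0, 0.5, 0], [0, 0, 0]],
  [[0, 0.6, 0], [0, 0, 0]],
], gripper=-0.35)

```text
clock: 27.65
position: [545.4, -144.1, 159.0]
tcp_rot: [-0.651, 0.651, -0.275, 0.275]
contact_force: [-0.7, -0.4, -0.6]
finger_gap: 57.8
```

>>> send_rows([
  [[0, 0.6, 0], [0, 0, 0]],
  [[0, 0.6, 0], [0, 0, 0]],
  [[0, 0.3, 0], [0, 0, 0]],
  [[0, 0, 0], [0, 0, 0]],
  [[0, 0, 0], [0, 0, 0]],
])

```text
clock: 28.28
position: [545.2, -144.7, 48.8]
tcp_rot: [-0.651, 0.651, -0.275, 0.276]
contact_force: [1.1, -0.2, -0.2]
finger_gap: 57.4
```

```bash
python3 - <<'E'
from plan import *
plan((546,-144.5,5),(np.cos(np.radians(43.5)),np.sin(np.radians(43.5))))
b,e=shot("scene","scene11"); Q=cloud("scene",e)
cv2.imwrite("pics/c14.png",np.hstack([cv2.resize(b[120:200,255:355,::-1],(600,480),interpolation=cv2.INTER_CUBIC)]))
E
```

```text
shift units [0.005 0.584 0.009]
pos [ 545.2 -144.7   48.8] x [ 0.696 -0.718  0.001] y [ 0. -0. -1.] z [0.718 0.696 0.   ] F [ 1.1 -0.2 -0.2] gap 57.4 t 28.27
turn y units 0.007 or -1.993 deg 0.6 q7 1.42
world delta [  0.8   0.2 -43.8]
```

View pics/c14.png

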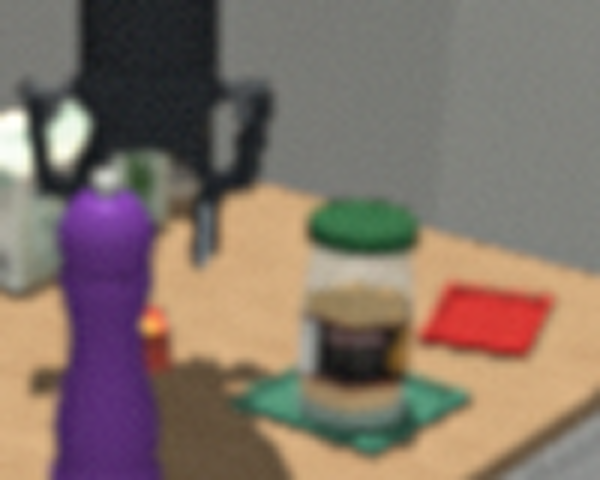

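The jar stands centred in its tray (357 against 353). I descend onto the matchbox and grip it lightly.

>>> send_rows([
  [[0, 0.3, 0], [0, 0, 0]],
  [[0, 0.2, 0], [0, 0, 0]],
  [[0, 0.08, 0], [0, 0, 0]],
  [[0, 0, 0], [0, 0, 0]],
  [[0, 0, 0], [0, 0, 0]],
])

```text
clock: 28.95
position: [545.4, -144.6, 5.3]
tcp_rot: [0.651, -0.651, 0.275, -0.276]
contact_force: [0.3, -0.3, -0.1]
finger_gap: 57.7
```

>>> send_rows([
  [[0, 0, 0], [0, 0, 0]],
  [[0, 0, 0], [0, 0, 0]],
  [[0, 0, 0], [0, 0, 0]],
  [[0, 0, 0], [0, 0, 0]],
  [[0, 0, 0], [0, 0, 0]],
], gripper=1, grip_force=20)

```text
clock: 29.58
position: [545.3, -144.4, 5.3]
tcp_rot: [0.651, -0.651, 0.275, -0.276]
contact_force: [-0.7, 1.3, 5.8]
finger_gap: 33.5
```

>>> send_rows([
  [[0, -0.2, 0], [0, 0, 0]],
  [[0, -0.4, 0], [0, 0, 0]],
  [[0, -0.5, 0], [0, 0, 0]],
  [[0, 0, 0], [0, 0, 0]],
  [[0, 0, 0], [0, 0, 0]],
])

```text
clock: 30.2
position: [544.8, -144.0, 87.3]
tcp_rot: [0.651, -0.651, 0.275, -0.275]
contact_force: [-0.6, 0.0, -0.2]
finger_gap: 33.5
```

```bash
python3 - <<'E'
from plan import *
plan((415.5,-305.5,90),(np.cos(np.radians(20)),np.sin(np.radians(20))))
b,e=shot("scene","scene12"); Q=cloud("scene",e).reshape(-1,3)
w=Q[(np.hypot(Q[:,0]-545,Q[:,1]+145)<40)&(Q[:,2]>40)&(Q[:,2]<130)]
for lo in range(40,130,8):
    v=w[(w[:,2]>lo)&(w[:,2]<lo+8)]
    if len(v)>3: print(lo,len(v),v.min(0).round(),v.max(0).round())
t,d=shot("top","top12")
m=cv2.inRange(cv2.cvtColor(t,cv2.COLOR_RGB2HSV),(0,150,80),(14,255,255)); y,x=np.nonzero(m[130:200,290:345]); print(len(x), x.mean()+290 if len(x) else 0,y.mean()+130 if len(x) else 0)
E
```

```text
shift units [ 0.343 -0.036 -2.736]
pos [ 544.8 -144.    87.3] x [ 0.697 -0.717 -0.   ] y [-0.  0. -1.] z [0.717 0.697 0.   ] F [-0.6  0.  -0.2] gap 33.5 t 30.2
turn y units 0.269 or -1.731 deg 24.2 q7 1.39
world delta [-129.3 -161.5    2.7]
80 7 [ 517. -138.   81.] [ 526. -129.   86.]
88 21 [ 514. -174.   88.] [ 565. -127.   96.]
96 59 [ 515. -173.   96.] [ 573. -117.  103.]
104 16 [ 519. -162.  104.] [ 563. -117.  112.]
112 24 [ 518. -161.  113.] [ 563. -118.  120.]
120 21 [ 517. -166.  120.] [ 564. -117.  128.]
128 7 [ 515. -155.  128.] [ 565. -116.  130.]
0 0 0
```

The matchbox is held (gap 33.5 mm). I raise it, turn +0.27 units and carry it to the red tray, allowing for the drawer end.

>>> send_rows([
  [[0, -0.45, 0], [0, 0.09, 0]],
  [[0, -0.4, 0], [0, 0.09, 0]],
  [[0, 0, 0], [0, 0.089, 0]],
  [[0, 0, 0], [0, 0, 0]],
])

```text
clock: 30.8
position: [544.4, -144.1, 150.3]
tcp_rot: [-0.579, 0.58, -0.406, 0.405]
contact_force: [0.0, 0.1, -0.4]
finger_gap: 33.8
```

>>> send_rows([
  [[0.27, 0, -0.47], [0, 0, 0]],
  [[0.27, 0, -0.47], [0, 0, 0]],
  [[0.28, 0, -0.47], [0, 0, 0]],
  [[0.28, 0, -0.47], [0, 0, 0]],
  [[0.28, 0, -0.48], [0, 0, 0]],
])

```text
clock: 31.42
position: [412.5, -302.7, 150.3]
tcp_rot: [-0.58, 0.58, -0.405, 0.404]
contact_force: [0.3, -0.3, -0.5]
finger_gap: 33.5
```

>>> send_rows([
  [[0, 0.4, 0], [0, 0, 0]],
  [[0, 0.4, 0], [0, 0, 0]],
  [[0, 0.4, 0], [0, 0, 0]],
  [[0, 0, 0], [0, 0, 0]],
  [[0, 0, 0], [0, 0, 0]],
])

```text
clock: 32.05
position: [413.9, -302.5, 61.5]
tcp_rot: [-0.579, 0.579, -0.406, 0.406]
contact_force: [0.3, -0.1, 0.7]
finger_gap: 33.5
```

```bash
python3 - <<'E'
from plan import *
plan((413.8,-301.5,8.3),(np.cos(np.radians(20)),np.sin(np.radians(20))))
b,e=shot("scene","scene13"); 
cv2.imwrite("pics/c15.png",cv2.resize(b[120:200,290:370,::-1],(560,560),interpolation=cv2.INTER_CUBIC))
Q=cloud("scene",e).reshape(-1,3); c=np.array([415.3,-305.7]); a=np.radians(20); L=np.array([-np.sin(a),np.cos(a)]); S=np.array([np.cos(a),np.sin(a)])
for lo in range(50,90,6):
    v=Q[(np.hypot(*(Q[:,:2]-c).T)<50)&(Q[:,2]>lo)&(Q[:,2]<lo+6)]
    if len(v)>5: v=v[:,:2]-c; print(lo,len(v),"long",np.percentile(v@L,[3,97]).round(1),"short",np.percentile(v@S,[3,97]).round(1))
E
```

```text
shift units [-0.013  0.71   0.003]
pos [ 413.9 -302.5   61.5] x [ 0.342 -0.94   0.   ] y [-0. -0. -1.] z [ 0.94   0.342 -0.   ] F [ 0.3 -0.1  0.7] gap 33.5 t 32.05
turn y units 0.0 or -2.0 deg 0.0 q7 1.47
world delta [ -0.1   1.  -53.2]
56 20 long [16.4 31.9] short [-17.6  14.5]
62 25 long [ 8.7 33.1] short [-19.3  22.9]
68 73 long [-25.8  31.9] short [-26.1  22.9]
74 18 long [-5.1 29.6] short [-29.2  26.3]
80 21 long [-4.6 16.6] short [-29.9  29. ]
86 14 long [-1.3 19.4] short [-29.1  25.9]
```

The viewer's limit is reached, so I continue on numbers. In the scene frame the box ends lie at -26 and +32 about the tray point and the tray centre at +2, so it is aligned to about 1 mm. I lower it.

>>> send_rows([
  [[0, 0.3, 0], [0, 0, 0]],
  [[0, 0.25, 0], [0, 0, 0]],
  [[0, 0.1, 0], [0, 0, 0]],
  [[0, 0.04, 0], [0, 0, 0]],
  [[0, 0, 0], [0, 0, 0]],
])

```text
clock: 32.72
position: [414.0, -302.3, 9.5]
tcp_rot: [-0.579, 0.579, -0.406, 0.406]
contact_force: [0.0, -0.9, -0.6]
finger_gap: 33.4
```

>>> send_rows([
  [[0, 0.015, 0], [0, 0, 0]],
  [[0, 0, 0], [0, 0, 0]],
  [[0, 0, 0], [0, 0, 0]],
])

```text
clock: 33.1
position: [414.1, -302.1, 8.4]
tcp_rot: [0.579, -0.579, 0.406, -0.406]
contact_force: [0.9, -0.4, 0.4]
finger_gap: 33.9
```

>>> send_rows([
  [[0, 0, 0], [0, 0, 0]],
  [[0, 0, 0], [0, 0, 0]],
  [[0, 0, 0], [0, 0, 0]],
  [[0, 0, 0], [0, 0, 0]],
], gripper=-0.5)

```text
clock: 33.6
position: [413.9, -302.1, 8.2]
tcp_rot: [-0.579, 0.579, -0.406, 0.406]
contact_force: [-0.1, -0.7, 0.6]
finger_gap: 63.8
```

>>> send_rows([
  [[0, -0.3, 0], [0, 0, 0]],
  [[0, -0.6, 0], [0, 0, 0]],
  [[0, -0.6, 0], [0, 0, 0]],
  [[0, -0.6, 0], [0, 0, 0]],
  [[0, -0.5, 0], [0, 0, 0]],
])

```text
clock: 34.22
position: [413.9, -302.1, 204.9]
tcp_rot: [0.579, -0.579, 0.406, -0.406]
contact_force: [0.2, -0.3, -0.1]
finger_gap: 64.2
```

>>> send_rows([
  [[-0.6, 0, 0], [0, 0, 0]],
  [[-0.6, 0, 0], [0, 0, 0]],
  [[-0.6, 0, 0], [0, 0, 0]],
  [[-0.6, 0, 0], [0, 0, 0]],
  [[-0.6, 0, 0], [0, 0, 0]],
])

```text
clock: 34.85
position: [336.3, -89.4, 203.0]
tcp_rot: [0.579, -0.579, 0.406, -0.406]
contact_force: [0.4, 0.7, -0.7]
finger_gap: 63.9
```

>>> send_rows([
  [[-0.5, 0, 0.3], [0, 0, 0]],
  [[-0.5, 0, 0.3], [0, 0, 0]],
  [[0, 0, 0], [0, 0, 0]],
  [[0, 0, 0], [0, 0, 0]],
])

```text
clock: 35.35
position: [353.5, -5.2, 203.1]
tcp_rot: [-0.579, 0.579, -0.406, 0.406]
contact_force: [-0.8, 0.7, 0.2]
finger_gap: 64.2
```

```bash
python3 - <<'E'
from meas import *
from plan import *
from scipy.optimize import least_squares
plan(None)
a,d=shot("top","top14"); b,e=shot("scene","scene14")
Q=cloud("scene",e).reshape(-1,3); T=cloud("top",d).reshape(-1,3)
def fit(C,c0,zr,rad,r=45):
    w=C[(np.hypot(C[:,0]-c0[0],C[:,1]-c0[1])<r)&(C[:,2]>zr[0])&(C[:,2]<zr[1])]
    if len(w)<8: return None
    return len(w),least_squares(lambda p:np.hypot(w[:,0]-p[0],w[:,1]-p[1])-p[2],[*w[:,:2].mean(0)+[8,-8],rad],loss="soft_l1").x.round(1),w.max(0).round(1)
for n,C in(("scene",Q),("top",T)):
    print(n,"mill",fit(C,(548,165),(30,60),25),"shaker",fit(C,(551,301),(14,60),22),"jar",fit(C,(416,-162),(15,80),31))
    for nm,c0,z in(("mill",(548,165),150),("shaker",(551,301),75),("jar",(416,-162),100)):
        w=C[(np.hypot(C[:,0]-c0[0],C[:,1]-c0[1])<45)&(C[:,2]>z)]; print("  ",nm,"top z",np.percentile(w[:,2],97).round(1) if len(w) else None)
# matches in tray: height map
c=np.array([415.6,-306.7]); A=np.radians(20); L=np.array([-np.sin(A),np.cos(A)]); S=np.array([np.cos(A),np.sin(A)])
for n,C in(("top",T),("scene",Q)):
    v=C[(abs((C[:,:2]-c)@L)<50)&(abs((C[:,:2]-c)@S)<40)&(C[:,2]>13.5)&(C[:,2]<30)]; r=v[:,:2]-c
    print(n,"match",len(v),"z",v[:,2].mean().round(1),"centre long/short",((np.percentile(r@L,[2,98])).round(1)),(np.percentile(r@S,[2,98])).round(1),cv2.minAreaRect(v[:,:2].astype(np.float32)))
hsv=cv2.cvtColor(a,cv2.COLOR_RGB2HSV); m=np.zeros(a.shape[:2],np.uint8); m[195:240,345:395]=1
y,x=np.nonzero(cv2.inRange(hsv,(18,90,130),(34,255,255))*m); print("yellow disc",len(x),onplane("top",x.mean(),y.mean(),20).round(1) if len(x) else "")
y,x=np.nonzero(cv2.inRange(hsv,(0,0,120),(179,70,255))*m); print("white",len(x),onplane("top",x.mean(),y.mean(),18).round(1) if len(x) else "")
for k,i in(("top0",np.load("pics/top0.npz")["im"]),("now",a)):
    for nm,lo,hi,p in(("brush",(88,120,60),(104,255,255),(221,215)),("purple",(125,80,30),(150,255,255),(271,202))):
        cc=blob(mask(i,lo,hi),p); print(k,nm,cv2.minAreaRect(cc))
E
```

```text
pos [353.5  -5.2 203.1] x [ 0.341 -0.94   0.   ] y [-0. -0. -1.] z [ 0.94   0.341 -0.   ] F [-0.8  0.7  0.2] gap 64.2 t 35.35
scene mill (189, array([548. , 164.9,  25.3]), array([568.1, 194.6,  60. ])) shaker (254, array([550.2, 301.9,  19.6]), array([566. , 327.1,  59.6])) jar (351, array([ 415.6, -162.2,   31.2]), array([ 438.1, -125.8,   79.9]))
   mill top z 171.8
   shaker top z 92.1
   jar top z 110.7
top mill (62, array([546.5, 162.3,  25. ]), array([564.9, 185.8,  59.7])) shaker (70, array([549.1, 300.3,  19.9]), array([565.6, 319.9,  59.7])) jar (65, array([ 414.4, -163.8,   31.6]), array([ 433.1, -132.4,   79.6]))
   mill top z 172.8
   shaker top z 93.5
   jar top z 113.1
top match 207 z 19.4 centre long/short [-27.1  29.5] [-18.4  14.9] ((413.63604736328125, -306.5473327636719), (34.845237731933594, 59.11110305786133), 19.274137496948242)
scene match 81 z 18.4 centre long/short [-22.9  33.3] [-17.4  16.3] ((413.9674987792969, -303.10040283203125), (34.6486701965332, 62.668304443359375), 19.57476806640625)
yellow disc 45 [ 414.2 -304.3   20. ]
white 12 [ 423.5 -331.6   18. ]
top0 brush ((220.30001831054688, 214.40000915527344), (24.149532318115234, 7.602630138397217), 26.56505012512207)
top0 purple ((271.5, 202.0), (22.0, 17.0), 90.0)
now brush ((220.30001831054688, 214.40000915527344), (24.149532318115234, 7.602630138397217), 26.56505012512207)
now purple ((271.0, 196.5), (11.0, 16.0), 90.0)
```

```bash
python3 -c "
from rig import *
print(close_job(), read_state()['clock'])"
```

```text
the job is handed in; nothing more can be done
the job is handed in; nothing more can be done
```

The table set is put away in the order asked: wooden pepper mill, glass shaker, green-lidded jar, then matchbox. The job was handed in at about 35 s with the gripper empty and touching nothing.

What the last checks showed:

- **Standing flat:** the tops of the mill, shaker, jar and matchbox measured about 172, 93, 111 and 19 mm. That fits each thing standing on its 3 mm floor.
- **Mill:** about 2–3 mm from the middle of its coaster, with 9 mm of room all round.
- **Shaker:** about 2–4 mm off, depending on the view. The close crop showed it centred.
- **Jar:** within about 2 mm of the tray's middle.
- **Matchbox:** about 2 mm off and lined up with the tray to about 1°.
- **Brush:** it did not move, and its outline in the picture is identical to the start.

What disagreed or could not be checked:

- **Camera bias:** the two cameras differ by about 2–4 mm, so I took values between them.
- **Finger gap:** it read 2–5 mm less than the objects' stated widths.
- **Jar contact:** setting the jar down gave 24 N on the wrist, well under the limit.
- **Purple mill:** the arm partly hid it in the last top picture, so I could not re-measure it. I did not touch it.
- **Matchbox picture:** the viewer limit was reached, so the matchbox's final position was checked by numbers only, not by eye.

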